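# Set the sliding board support to its mark and snap the control board on

## Task

On the sloped jig, slide the support collar along the bar until its pointer stands on the long black mark line, and let go of it there. Then pick up the circuit board from the mat, lay it over the two barbed white posts with its long slot over the collar's post and its square hole over the fixed post, and press it down until both posts have clicked through and the board sits flat on both supports. Let go of the board, leave the collar on its mark, and do not shift the bin, the screwdriver or the jar.

Things in the scene. Friction and masses are not known exactly. Their poses are not given: they have to be found in the camera images.
- panel: grey sloped panel of the fixed jig, 200 mm up-slope by 380 wide, tilted 30 degrees to face up and towards the robot. Origin: centre of its top face; x up-slope (away from the robot), y along the bar (robot's left), z square out of the panel. A round steel bar, 18 mm thick, runs along y, its axis 45 mm above the panel, between brackets (36 x 16, 62 mm high) at y = -172 and 172 mm
- collar: aluminium collar sliding on the bar (3 N moves it; it stays where left). Block 44 mm across along x (two flat cheeks to grasp), 40 along the bar, 46 high, top 70 mm above the panel; rims add 6 mm at each end along the bar. Origin on the bar's axis, 25 mm below its top; axes as the panel's. A white barbed post stands on it
- collar_pointer (a point): tip of the thin dark pointer that runs from the collar's lower edge, 66 mm down-slope from the collar's middle and at the same place along the bar; 10 mm above the panel (pointer's top at 14 mm). Axes as the panel's
- mark (a point): the one long black line (3 mm wide, 26 long) across the white scale strip at the panel's lower edge; the other ticks are short and thin. The point lies under where the pointer's tip belongs, 2 mm above the panel. Axes as the panel's. The collar starts on its +y side, 35 mm or more away. At the mark the posts are 120 mm apart
- fixed_post (a point): foot of the white barbed post on the fixed dark block (50 mm along x, 40 along y, top 70 mm above the panel): on the post's axis, level with the block's top, where the board's underside rests. Post 11 mm thick, 30 high, the last 10 tapering to 5 mm. Spring barbs up- and down-slope spread to 21 mm at 9 mm above the foot, narrowing to 22 mm above it. Axes as the panel's
- collar_post (a point): the same point of the like post on the collar's top. About 5 N at each post (10 N for both at once, pressed at the middle) pushes the board past its barbs, then it meets the rigid seats; until pressed it stays on the barbs, about 13 mm above the seats, and leans a little if let go. Axes as the panel's
- board_block (a point): centre of the finned heat-sink block on the board's middle, 36 mm (x) by 56 (y) by 32 high, to be grasped across the 36; 22 mm above the board's underside. Board green, 80 (x) by 170 (y) by 6 mm, 0.25 kg, lying flat on the mat, parts up. The board's other parts, up to 18 mm high, all lie 30 mm or more from the middle along y. Axes: z out of the parts side, y towards the slot
- board_hole (a point): centre of the board's square hole (15 by 15 mm, through) at the board's underside, 60 mm from the board's middle on the -y side. Axes as board_block's
- board_slot (a point): centre of the board's slot (15 mm along x by 27 along y, through) at the board's underside, 60 mm from the middle on the +y side, the end with the black terminal strip. Axes as board_block's
- mat: black rubber mat, 220 by 240 by 3 mm, fixed flat on the bench; origin at the centre of its underside
- bin: loose grey open bin 100 by 140 by 60 mm, bystander; origin at the centre of its underside
- screwdriver: loose screwdriver lying on the bench, bystander; its x axis points along it from handle to tip
- jar: loose white jar 64 mm in diameter, 90 mm high, bystander; origin at the centre of its underside
Things that resemble listed ones, but are neither listed nor needed, are in the scene too. Of the things that look like the part that bears board_block, the middle-sized one is meant.

How it is judged:
By the outcome, as a careful person would: the job done as asked, in the order asked, and still so for the second after the job is handed in, with the robot touching nothing.
It also fails if it takes over 61 s, if anything falls off the work surface, if the arm or the gripper's body presses on something with over 40 N, if the wrist force passes 120 N, or if a joint passes its speed limit or range.

## Robot

A 6-joint arm with a two-finger parallel gripper is mounted at the origin on the work surface. World frame = base frame: x ahead of the robot, y to its left, z up, the work surface at z = 0. Lengths are in m, angles in degrees, forces in N, time in s.
With the tool pointing down it reaches from about 0.4 to 0.825 m from the base axis. Payload 7 kg.
Tool frame: the origin (TCP) lies on the centre line of the jaws, within the pads' length; the fingertips stand 17 mm ahead of it and the grasp point (between the pads) lies 2 mm behind it; y points along the fingers, z is the direction in which the jaws open and shut, and the axes are right-handed (so a half turn about y gives the same grasp; the last joint's range is limited). The gripper opens to 88 mm and grips with 3 to 60 N. Pads are 19 mm wide; open, the fingers measure 130 mm over their backs; the gripper's body (78 mm by 193 mm) begins 47 mm behind the grasp point.
Start: joints at [84.173, 20.546, 0.682, 0, -70.136, -16.507], TCP at [0.257, 0.624, 0.244] pointing down, gripper open.
Joint ranges: [-176.03, 176.03], [-82.01, 121.73], [-58.28, 71.71], [-173.87, 95.51], [-174.79, -0.11], [-173.66, 173.66]. Speed limits (degrees/s): [136.94, 136.94, 172.46, 180, 180, 180].

## Interface

Orientations are given as [roll, pitch, yaw] about the fixed x, y, z axes, in that order (R = Rz(yaw) Ry(pitch) Rx(roll)).
In Python, from plant import r, capture, camera_info gives the robot as it stands. The module is installed in compiled form; this text tells all that it offers.
- The arm moves only by the tool apply_moves, never from a script. Its argument "deltas" is a list of rows, each an object of numbers: "tx", "ty", "tz": the shift along the tool's x, y, z in m; "turn": the turn about the tool's y in rad; "gripper": the finger opening in m, from 0 to 0.0876. A call has 1 to 5 rows; each row is the pose to reach, as a shift and turn from the pose commanded when the call began, along the tool's axes at that moment; what a row does not reach only later rows make up. A row lasts 1/10 s, in which the tool goes at most 50 mm and 8.59 degrees, less where a joint would pass 70% of its speed; a pose out of reach is approached as far as the arm can. A call with a gripper value outside its range is refused whole. The fingers move at their own pace and stop on an object; "newtons" is the grip in N (left out, the last holds). Time passes only in rows, so rows that repeat a pose let the fingers close. It gives the time, the measured TCP pose, the force and the opening at its end, in the units of the state.
- r.get_state(): the state, without advancing time (a new reading comes with each control period).
- capture(name): name is "scene" or "top" or "wrist"; returns (picture, depth): 420x560x3 uint8, red, green, blue; 420x560 float32, m along the optical axis (not along the pixel's ray), 0 where there is no reading.
- camera_info(name): a dict with "K" (3x3 intrinsics, pixels), "k1" (the pictures are not rectified: a ray, as slopes to the right and down, at radius r is drawn at 1 + k1 r^2 times it, then the intrinsics apply), "eye" and "orientation" of the camera in the world; the wrist camera has in their place "tool_from_camera" (4x4, takes a point from camera to tool coordinates, whose origin is the TCP and whose axes are the tool frame's). Camera axes: x right, y up, looking along -z (the intrinsics and any distortion apply to the point x, -y, -z); pixel columns grow to the right and rows downward; lengths in m; the calibration is good to about 2 mm. A picture is of the moment at which its call begins: read the wrist's pose just before it. camera_info takes no time and is no camera call.
- r.close_job(): hands the job in, once; it reports no verdict.
The state is a dict: "time_s": time; "joints": joint angles; "qd": joint speeds; "joint_torque": joint torques, N m; "tcp_pos": TCP position; "eef_rot": TCP orientation; "contact_force": force on the tool from outside, world axes, zero at the start; "moment": the same for the moment, N m; "gripper_width": finger opening in m.
Only numpy, scipy, OpenCV 4.12 (cv2) and the standard library are available. Lean on these libraries where they do the work, as an engineer would, in place of code of your own. Each camera call takes 0.05 s, during which the arm holds its last target.

## Working session

There is one attempt and no reset: what is moved stays moved. The work goes in short steps, Python scripts to look and compute and a tool call to move; the robot and the scene stay as the last step left them, time stands still between calls to the robot, and variables do not carry over. Pictures are saved under pics/ and viewed, and the job is handed in when it is done.

Besides the shell and the picture viewer there is one more tool, called after "Call:" by a JSON object that holds its "name" and its "arguments", one argument or row to a line. apply_moves: Moves the arm, as the interface text tells. Its arguments: {"type":"object","properties":{"deltas":{"type":"array","items":{"type":"object","properties":{"tx":{"type":"number"},"ty":{"type":"number"},"tz":{"type":"number"},"turn":{"type":"number"},"gripper":{"type":"number"}}}},"newtons":{"type":"number"}},"required":["deltas"]}

```bash
ls; mkdir -p pics
cat > h.py <<'E'
import numpy as np, cv2
from plant import r, capture, camera_info
from scipy.spatial.transform import Rotation as Ro
def tcp():
    s=r.get_state(); T=np.eye(4)
    T[:3,:3]=Ro.from_euler('xyz',s['eef_rot'],degrees=True).as_matrix(); T[:3,3]=s['tcp_pos']; return T
E
python3 - <<'E'
from h import *
s=r.get_state(); print(s)
for n in ["scene","top","wrist"]:
    T=tcp()
    im,d=capture(n); print(n,camera_info(n))
    cv2.imwrite(f'pics/{n}0.png',im[:,:,::-1]); np.savez(f'pics/{n}0.npz',im=im,d=d,T=T)
E
```

```text
pics
{'time_s': 0.0, 'joints': array([ 8.41724383e+01,  2.05924557e+01,  6.33339763e-01, -1.96465255e-02,
       -7.01377711e+01, -1.65052791e+01]), 'qd': array([-0.00106514, -0.02862606,  0.0221416 , -0.02692857,  0.00941426,
        0.0166469 ]), 'joint_torque': array([ 4.19389371e-04, -5.82715809e+01,  2.93070495e+01,  6.99703753e+00,
        6.97188894e-03, -1.59509377e-04]), 'tcp_pos': array([0.25635709, 0.62391055, 0.24260936]), 'eef_rot': array([-8.99018579e+01,  9.82071905e-03,  1.57660477e+02]), 'contact_force': array([ 0.46240726, -0.85905906,  0.1844026 ]), 'moment': array([0.00460813, 0.02633729, 0.00885199]), 'gripper_width': 0.08744047577675441}
scene {'K': array([[475.55516377,   0.        , 280.74868605],
       [  0.        , 475.55516377, 206.16597447],
       [  0.        ,   0.        ,   1.        ]]), 'k1': -0.12641543686610707, 'eye': array([0.93582384, 0.53640904, 1.30118812]), 'orientation': array([ 31.29263257,  -0.2063074 , 138.95398354])}
top {'K': array([[399.66304559,   0.        , 279.78492821],
       [  0.        , 399.66304559, 210.02888722],
       [  0.        ,   0.        ,   1.        ]]), 'k1': -0.07176178086376238, 'eye': array([0.20713677, 0.01162438, 1.3166694 ]), 'orientation': array([ 1.22350267e+01,  3.45922281e-02, -9.59065414e+01])}
wrist {'K': array([[359.64498888,   0.        , 275.56676312],
       [  0.        , 359.64498888, 205.95489206],
       [  0.        ,   0.        ,   1.        ]]), 'k1': -0.03398250301526166, 'tool_from_camera': array([[-5.02892448e-04, -9.69182890e-01, -2.46341779e-01,
        -6.57912096e-02],
       [-6.12308132e-04,  2.46342062e-01, -9.69182755e-01,
        -1.40230600e-01],
       [ 9.99999686e-01, -3.36557614e-04, -7.17322128e-04,
        -6.18375956e-04],
       [ 0.00000000e+00,  0.00000000e+00,  0.00000000e+00,
         1.00000000e+00]])}
```

View pics/scene0.png

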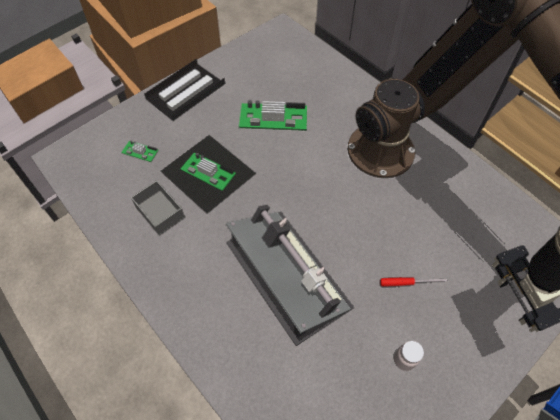

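View pics/top0.png

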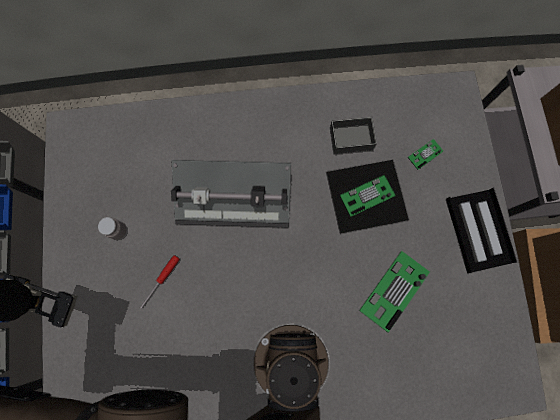

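View pics/wrist0.png

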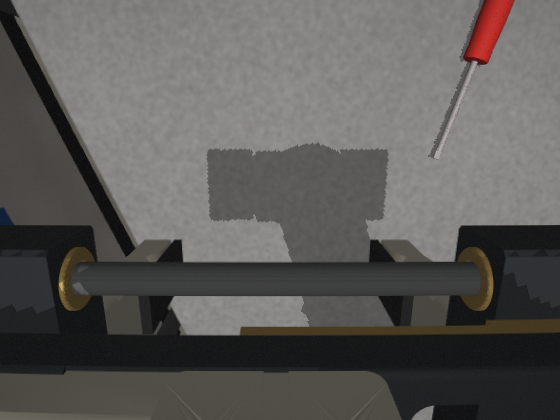

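```bash
cat >> h.py <<'E'
def campose(n,T=None):
    ci=camera_info(n)
    if n=='wrist': return T@ci['tool_from_camera'],ci
    P=np.eye(4); P[:3,:3]=Ro.from_euler('xyz',ci['orientation'],degrees=True).as_matrix(); P[:3,3]=ci['eye']; return P,ci
def rays(uv,n,T=None):
    P,ci=campose(n,T); uv=np.atleast_2d(np.array(uv,float))
    d=np.array([ci['k1'],0,0,0,0.]); 
    x=cv2.undistortPoints(uv[:,None,:],ci['K'],d,None,None,None,(3,50,1e-12))[:,0] if False else cv2.undistortPointsIter(uv[:,None,:].copy(),ci['K'],d,np.eye(3),np.eye(3),(3,100,1e-12))[:,0]
    D=np.c_[x[:,0],-x[:,1],-np.ones(len(x))]@P[:3,:3].T
    return P[:3,3],D   # scale = depth along the axis
def proj(X,n,T=None):
    P,ci=campose(n,T); Xc=(np.atleast_2d(X)-P[:3,3])@P[:3,:3]
    p,_=cv2.projectPoints(np.c_[Xc[:,0],-Xc[:,1],-Xc[:,2]],np.zeros(3),np.zeros(3),ci['K'],np.array([ci['k1'],0,0,0,0.])); return p[:,0]
def onz(uv,z,n,T=None):
    o,D=rays(uv,n,T); return o+D*((z-o[2])/D[:,2])[:,None]
def cloud(d,n,T=None):
    v,u=np.nonzero(d>0); o,D=rays(np.c_[u,v],n,T); X=np.full(d.shape+(3,),np.nan); X[v,u]=o+D*d[v,u][:,None]; return X
def crop(im,x0,y0,x1,y1,f,name):
    cv2.imwrite(name,cv2.resize(im[y0:y1,x0:x1,::-1],None,fx=f,fy=f,interpolation=cv2.INTER_CUBIC))
E
python3 - <<'E'
from h import *
a=np.load('pics/top0.npz'); im=a['im']
crop(im,160,140,420,240,3,'pics/topc.png')
im=np.load('pics/scene0.npz')['im']
crop(im,110,130,360,345,3,'pics/scenec.png')
X=cloud(a['d'],'top'); print(X[400-200:230:5,100]); print(X[195,368],X[215,400],X[165,200],X[215,200],X[153,425],X[290,395])
E
```

```text
[[5.90024129e-01 5.94839479e-01 3.49556874e-04]
 [5.71861709e-01 5.94261499e-01 1.86663548e-03]
 [5.54724010e-01 5.95180825e-01 3.71939771e-05]
 [5.36541568e-01 5.94179327e-01 2.57341211e-03]
 [4.97838118e-01 5.54559238e-01 9.22335398e-02]
 [4.81518367e-01 5.54345153e-01 9.30327110e-02]]
[ 0.50628897 -0.31497834  0.02631801] [ 0.43051729 -0.41658015  0.00978235] [0.63894348 0.22247989 0.1111218 ] [0.49522463 0.24697151 0.02972627] [ 0.63425112 -0.53535677  0.02584106] [ 0.18817574 -0.34680245  0.0567403 ]
```

View pics/topc.png

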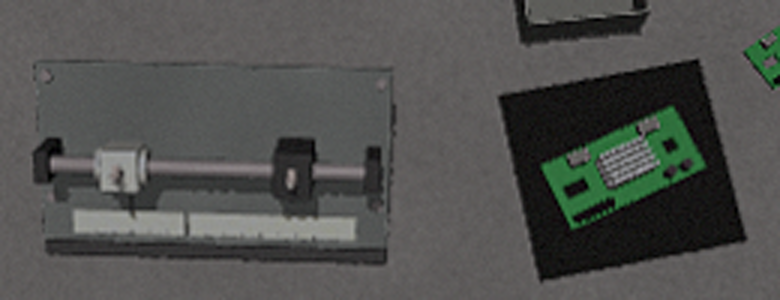

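View pics/scenec.png

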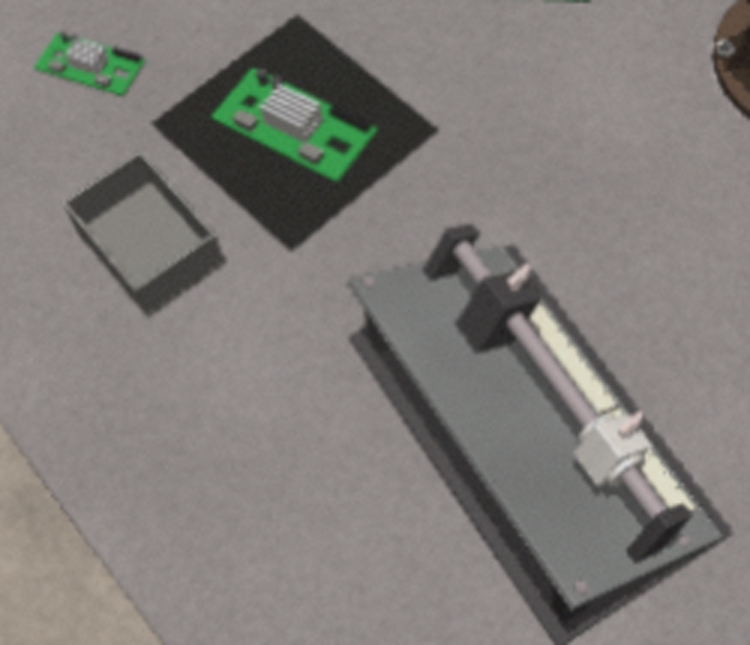

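Run:
```python
from h import *
a=np.load('pics/top0.npz'); X=cloud(a['d'],'top')
# panel plane in upslope area
P=X[164:185,178:288].reshape(-1,3); P=P[~np.isnan(P).any(1)]
c=P.mean(0); 
for _ in range(5):
    U,S,V=np.linalg.svd(P-P.mean(0)); n=V[2]*np.sign(V[2][2]); e=(P-P.mean(0))@n; P=P[abs(e)<2.5*e.std()]
c=P.mean(0); print('n',n,'tilt',np.degrees(np.arccos(n[2])),'c',c,e.std(), 'yaw',np.degrees(np.arctan2(-n[1],-n[0])))
# corners of the panel on plane, ray cast
def onpl(uv,h=0):
    o,D=rays(uv,'top'); return o+D*(((c+n*h-o)@n)/(D@n))[:,None]
uv=np.array([[38,62],[392,68],[386,250],[48,238]])/3.+[160,140]
Q=onpl(uv); print(Q); print(np.linalg.norm(Q-np.roll(Q,-1,0),axis=1),Q.mean(0))
print('mark',onpl(np.array([[186,223]])/3.+[160,140],2e-3))
```

```text
n [-0.49888595  0.06785476  0.86400726] tilt 30.23046058261423 c [0.60201979 0.12280582 0.09912724] 0.0023372671385057833 yaw -7.745417471012615
[[ 0.66020245  0.3072799   0.11823479]
 [ 0.61341757 -0.06410855  0.12038773]
 [ 0.43957248 -0.04110861  0.01820163]
 [ 0.49120831  0.32971765  0.01889383]]
[0.37432985 0.20296087 0.37440467 0.19730965] [0.5511002 0.1329451 0.0689295]
mark [[0.48939954 0.17407894 0.0323873 ]]
```

```bash
cat >> h.py <<'E'
def Tm(pos,yaw):
    T=np.eye(4); T[:3,:3]=Ro.from_euler('xyz',[-90,0,yaw],degrees=True).as_matrix(); T[:3,3]=pos; return T
def move(pos,yaw):
    T=tcp(); d=T[:3,:3].T@(np.array(pos)-T[:3,3]); y0=r.get_state()['eef_rot'][2]
    t=-((yaw-y0+180)%360-180)
    print('delta tool x,y,z',d.round(4),'turn rad',round(np.radians(t),4)); return d
yawP=-7.3
E
python3 - <<'E'
from h import *
R=Ro.from_euler('zy',[0,0]); 
PX=Ro.from_euler('xyz',[0,-30,yawP],degrees=True).as_matrix(); c0=np.array([.551,.133,.069])
print(PX)
for x in [.42,.46,.50]:
    T=Tm([x,.14,.30],172.7)
    pts=[[-.09,0.172,0],[-.09,-0.172,0],[0,.172,.045],[0,-.172,.045],[0,-.06,.1],[0,.1,.1],[.1,0.,0]]
    print(x,proj(c0+np.array(pts)@PX.T,'wrist',T).round().tolist())
move([.46,.14,.30],172.7)
E
```

```text
[[ 0.85900579  0.12706461 -0.49594722]
 [-0.11004118  0.99189444  0.0635323 ]
 [ 0.5         0.          0.8660254 ]]
0.42 [[116.0, 127.0], [418.0, 127.0], [70.0, 66.0], [461.0, 66.0], [342.0, 95.0], [132.0, 95.0], [264.0, -84.0]]
0.46 [[124.0, 162.0], [420.0, 162.0], [81.0, 112.0], [461.0, 112.0], [347.0, 147.0], [143.0, 147.0], [270.0, -28.0]]
0.5 [[132.0, 195.0], [421.0, 195.0], [91.0, 156.0], [461.0, 156.0], [350.0, 196.0], [154.0, 196.0], [277.0, 25.0]]
delta tool x,y,z [-0.3723 -0.0566  0.3704] turn rad -0.2625
```

Call:
{"name": "apply_moves", "arguments": {
  "deltas": [
    {"tx": -0.035, "ty": -0.02, "tz": 0.035},
    {"tx": -0.07, "ty": -0.04, "tz": 0.07},
    {"tx": -0.105, "ty": -0.057, "tz": 0.105},
    {"tx": -0.14, "ty": -0.057, "tz": 0.14},
    {"tx": -0.175, "ty": -0.057, "tz": 0.175}
  ]
}}

```text
invalid input at $.deltas[0]: expected keys tx, ty, tz, turn, gripper
```

Call:
{"name": "apply_moves", "arguments": {
  "deltas": [
    {"tx": -0.035, "ty": 0, "tz": 0.035, "turn": -0.06},
    {"tx": -0.07, "ty": 0, "tz": 0.07, "turn": -0.12},
    {"tx": -0.105, "ty": 0, "tz": 0.105, "turn": -0.18},
    {"tx": -0.14, "ty": 0, "tz": 0.14, "turn": -0.22},
    {"tx": -0.175, "ty": 0, "tz": 0.175, "turn": -0.26}
  ]
}}

```text
invalid input at $.deltas[0]: expected keys tx, ty, tz, turn, gripper
```

Run:
```python
from h import *
s=r.get_state();print(s['time_s'],s['tcp_pos'],s['eef_rot'],s['joints'])
move([.48,.14,.30],172.7)
```

```text
0.15 [0.25641077 0.62402668 0.24283544] [-8.99258529e+01  9.88461402e-03  1.57662089e+02] [ 8.41725942e+01  2.05829159e+01  6.45896393e-01 -1.23283439e-02
 -7.01368799e+01 -1.65063151e+01]
delta tool x,y,z [-0.3908 -0.0566  0.3628] turn rad -0.2625
```

All keys are required.

Call:
{"name": "apply_moves", "arguments": {
  "deltas": [
    {"tx": -0.035, "ty": -0.02, "tz": 0.035, "turn": 0, "gripper": 0.0876},
    {"tx": -0.07, "ty": -0.04, "tz": 0.07, "turn": 0, "gripper": 0.0876},
    {"tx": -0.105, "ty": -0.057, "tz": 0.105, "turn": 0, "gripper": 0.0876},
    {"tx": -0.14, "ty": -0.057, "tz": 0.14, "turn": 0, "gripper": 0.0876},
    {"tx": -0.175, "ty": -0.057, "tz": 0.175, "turn": 0, "gripper": 0.0876}
  ]
}}

```text
time_s: 0.65
tcp_pos: [0.3493, 0.4014, 0.3012]
eef_rot: [-90.1, 0.0, 157.7]
contact_force: [0.7, -0.3, -0.5]
gripper_width: 0.0876
```

Call:
{"name": "apply_moves", "arguments": {
  "deltas": [
    {"tx": -0.035, "ty": 0, "tz": 0.035, "turn": -0.06, "gripper": 0.0876},
    {"tx": -0.07, "ty": 0, "tz": 0.07, "turn": -0.12, "gripper": 0.0876},
    {"tx": -0.105, "ty": 0, "tz": 0.105, "turn": -0.18, "gripper": 0.0876},
    {"tx": -0.14, "ty": 0, "tz": 0.14, "turn": -0.22, "gripper": 0.0876},
    {"tx": -0.175, "ty": 0, "tz": 0.175, "turn": -0.26, "gripper": 0.0876}
  ]
}}

```text
time_s: 1.15
tcp_pos: [0.4445, 0.1727, 0.3007]
eef_rot: [-90.0, 0.0, 172.7]
contact_force: [1.3, 1.6, -0.6]
gripper_width: 0.0876
```

Run:
```python
from h import *
s=r.get_state();print(s['time_s'],s['tcp_pos'],s['eef_rot'],s['joints'])
move([.48,.14,.30],172.7)
```

```text
1.15 [0.44445182 0.17267608 0.30073159] [-9.00290482e+01  2.03587695e-02  1.72689746e+02] [ 4.49494522e+01 -5.78726380e-01 -1.79730090e+01 -1.76118263e-03
 -7.25702850e+01  3.77408261e+01]
delta tool x,y,z [-0.0394  0.0007  0.0279] turn rad -0.0002
```

Call:
{"name": "apply_moves", "arguments": {
  "deltas": [
    {"tx": -0.035, "ty": 0, "tz": 0.028, "turn": 0, "gripper": 0.0876},
    {"tx": -0.039, "ty": 0, "tz": 0.028, "turn": 0, "gripper": 0.0876},
    {"tx": -0.039, "ty": 0, "tz": 0.028, "turn": 0, "gripper": 0.0876}
  ]
}}

```text
time_s: 1.45
tcp_pos: [0.4798, 0.1408, 0.3001]
eef_rot: [-90.0, -0.0, 172.4]
contact_force: [-1.7, 0.1, -0.8]
gripper_width: 0.0879
```

Run:
```python
from h import *
s=r.get_state();print(s['time_s'],s['tcp_pos'],s['eef_rot'],s['qd'].max())
T=tcp(); im,d=capture('wrist'); np.savez('pics/w1.npz',im=im,d=d,T=T); crop(im,60,0,520,240,1.7,'pics/w1.png')
```

```text
1.45 [0.47982969 0.14080638 0.30007088] [-8.99735845e+01 -3.87322608e-02  1.72381916e+02] 2.780439147849268
```

View pics/w1.png

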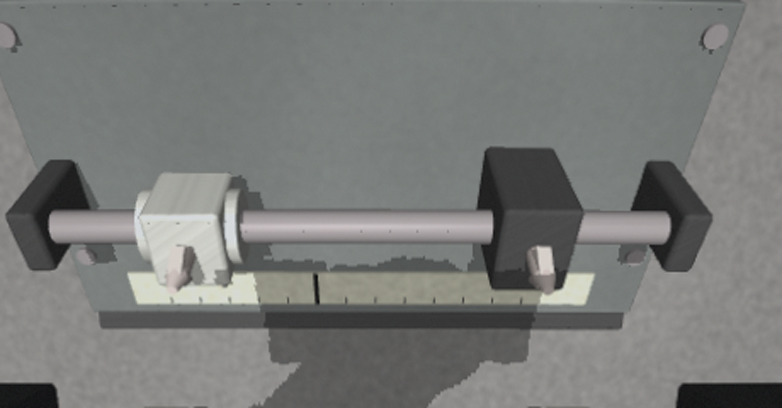

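```bash
cat > jig.py <<'E'
from h import *
def plane(P):
    for _ in range(6):
        m=P.mean(0); V=np.linalg.svd(P-m,full_matrices=False)[2]; n=V[2]*np.sign(V[2][2]); e=(P-m)@n; P=P[abs(e)<2.5*e.std()+1e-5]
    return P.mean(0),n
def onpl(uv,c,n,h,cam,T=None):
    o,D=rays(uv,cam,T); return o+D*(((c+n*h-o)@n)/(D@n))[:,None]
E
python3 - <<'E'
from jig import *
a=np.load('pics/w1.npz'); im,d,T=a['im'],a['d'],a['T']
X=cloud(d,'wrist',T)
P=X[15:85,90:470].reshape(-1,3); P=P[~np.isnan(P).any(1)]
c,n=plane(P); print('n',n,'tilt',np.degrees(np.arccos(n[2])),c,'yaw',np.degrees(np.arctan2(-n[1],-n[0])), ((P-c)@n).std())
g=im.astype(float).mean(2)
# bar edges per column: gradient
ctr=[]
for u in list(range(215,345,4))+list(range(95,136,4))+list(range(408,446,4)):
    col=cv2.GaussianBlur(g,(1,5),0)[110:160,u]; dd=np.diff(col)
    i=dd[:20].argmax(); j=20+dd[20:].argmin(); ctr.append([u,110+(i+j)/2+.5,j-i])
ctr=np.array(ctr); print(ctr[::3].tolist())
B=onpl(ctr[:,:2],c,n,.045,'wrist',T); 
m=B.mean(0); e=np.linalg.svd(B-m,full_matrices=False)[2][0]; e*=np.sign(e[1]); print('bar',m,e,np.degrees(np.arctan2(-e[0],e[1])), (np.linalg.norm((B-m)-np.outer((B-m)@e,e),axis=1)).max())
# mark
hsv=g[158:182,235:260]; print(hsv[8:20:2].round().astype(int))
E
```

```text
n [-0.4956413   0.06738407  0.8659094 ] tilt 30.013290276122778 [0.60074726 0.12151131 0.09601055] yaw -7.742083028091148 0.001356269527586556
[[215.0, 133.0, 17.0], [227.0, 138.5, 28.0], [239.0, 138.5, 28.0], [251.0, 139.5, 30.0], [263.0, 140.5, 30.0], [275.0, 140.0, 31.0], [287.0, 139.0, 29.0], [299.0, 139.0, 27.0], [311.0, 139.0, 27.0], [323.0, 130.0, 9.0], [335.0, 140.0, 29.0], [95.0, 133.0, 19.0], [107.0, 132.0, 17.0], [119.0, 133.5, 16.0], [131.0, 133.0, 15.0], [412.0, 133.0, 15.0], [424.0, 135.5, 20.0], [436.0, 133.0, 19.0]]
bar [0.52712139 0.13736669 0.10460219] [1.35832313e-01 9.90731628e-01 6.52005388e-04] -7.806752901987825 0.005987510525097032
[[139 139 139 142 145 146 146 145 144  90  33  23 106 138 141 141 143 145
  147 146 144 144 141 141 141]
 [143 143 142 142 143 144 144 143 142 103  40  21  93 138 140 140 141 140
  143 145 145 146 145 143 141]
 [145 146 145 143 143 144 143 142 139 112  43  24  78 135 139 142 142 144
  144 146 147 148 147 145 146]
 [143 146 147 145 143 144 145 145 142 139  49  23  79 138 141 141 143 143
  142 143 143 144 143 143 142]
 [144 144 145 145 145 145 147 148 146 144  62  25  52 137 145 145 144 142
  139 139 139 141 140 140 140]
 [142 144 144 145 145 144 144 144 145 145  68  26  39 140 148 151 150 146
  142 142 143 143 140 137 136]]
```

```bash
cat >> jig.py <<'E'
yawP=-7.7
RP=Ro.from_euler('xyz',[0,-30,yawP],degrees=True).as_matrix()
def loadw(f): a=np.load(f); return a['im'],a['d'],a['T']
E
python3 - <<'E'
from jig import *
im,d,T=loadw('pics/w1.npz'); n=RP[:,2]
c=np.array([0.60074726,0.12151131,0.09601055])
O=onpl([[275,133]],c,n,.045,'wrist',T)[0]-n*.045
M=onpl([[246.1,168]],c,n,.002,'wrist',T)[0]; mp=(M-O)@RP; print('O',O,'mark rel',mp)
O=O+RP[:,1]*mp[1]; print('O',O)
np.save('O.npy',O)
def pp(u,v,h): return ((onpl([[60+u/1.7,v/1.7]],c,n,h,'wrist',T)[0]-O)@RP*1000).round(1)
print('collar tip',pp(177,287,.1),'fixed tip',pp(546,290,.1))
print('collar foot?',pp(183,247,.077),pp(543,248,.077))
print('collar top L',pp(147,215,.07),pp(237,215,.07),'front/back',pp(190,173,.07))
print('fixed block',pp(485,149,.07),pp(553,149,.07),pp(583,211,.07))
print('rims',pp(136,227,.045),pp(241,227,.045))
print('brackets',pp(50,227,.045),pp(668,227,.045), 'panel top corners',pp(0,0,0),pp(742,0,0),pp(100,311,0),pp(622,311,0))
E
```

```text
O [0.551348   0.13207903 0.06692955] mark rel [-0.07454706  0.03301894  0.002     ]
O [0.55577208 0.16480025 0.06692955]
collar tip [  1.9  55.8 100. ] fixed tip [   0.5 -118.5  100. ]
collar foot? [ 8.7 56.6 77. ] [   8.5 -120.3   77. ]
collar top L [22.5 72.8 70. ] [22.4 29.1 70. ] front/back [44.6 47.5 70. ]
fixed block [ 56.5 -86.2  70. ] [  56.8 -116.6   70. ] [  25.2 -137.8   70. ]
rims [-0.5 91.  45. ] [-0.6 34.  45. ]
brackets [ -0.2 138.1  45. ] [   0.5 -196.9   45. ] panel top corners [100.4 144.8   0. ] [ 101.3 -215.9   -0. ] [-98.9 154.5   0. ] [ -98.  -214.1    0. ]
```

Run:
```python
from jig import *
O=np.load('O.npy')
b=O+RP@[0,.0565,.045]; print('bar at collar',b, 'at mark',O+RP@[0,0,.045])
move(b+[0,0,.029],172.3)
```

```text
bar at collar [0.54104518 0.22380549 0.1059007 ] at mark [0.53347496 0.16781493 0.1059007 ]
delta tool x,y,z [-0.0506  0.1651 -0.0897] turn rad 0.003
```

Call:
{"name": "apply_moves", "arguments": {
  "deltas": [
    {"tx": -0.025, "ty": 0, "tz": -0.04, "turn": 0.0, "gripper": 0.0876},
    {"tx": -0.05, "ty": 0.02, "tz": -0.08, "turn": 0.0, "gripper": 0.0876},
    {"tx": -0.0506, "ty": 0.05, "tz": -0.0897, "turn": 0.003, "gripper": 0.0876},
    {"tx": -0.0506, "ty": 0.08, "tz": -0.0897, "turn": 0.003, "gripper": 0.0876},
    {"tx": -0.0506, "ty": 0.11, "tz": -0.0897, "turn": 0.003, "gripper": 0.0876}
  ],
  "newtons": 8
}}

```text
time_s: 2.0
tcp_pos: [0.54, 0.2263, 0.189]
eef_rot: [-90.0, -0.0, 172.6]
contact_force: [0.1, -0.1, 0.1]
gripper_width: 0.0874
```

Run:
```python
from jig import *
s=r.get_state();print(s['time_s'],s['tcp_pos'],s['eef_rot'])
O=np.load('O.npy')
b=O+RP@[0,.0565,.045]
T=tcp(); im,d=capture('wrist'); np.savez('pics/w2.npz',im=im,d=d,T=T); crop(im,60,0,520,300,1.7,'pics/w2.png')
move(b+[0,0,.029],172.3)
```

```text
2.0 [0.54002228 0.22632547 0.18897984] [-8.99851103e+01 -3.46062163e-02  1.72551593e+02]
delta tool x,y,z [-0.004   0.0488  0.0003] turn rad 0.0031
```

View pics/w2.png

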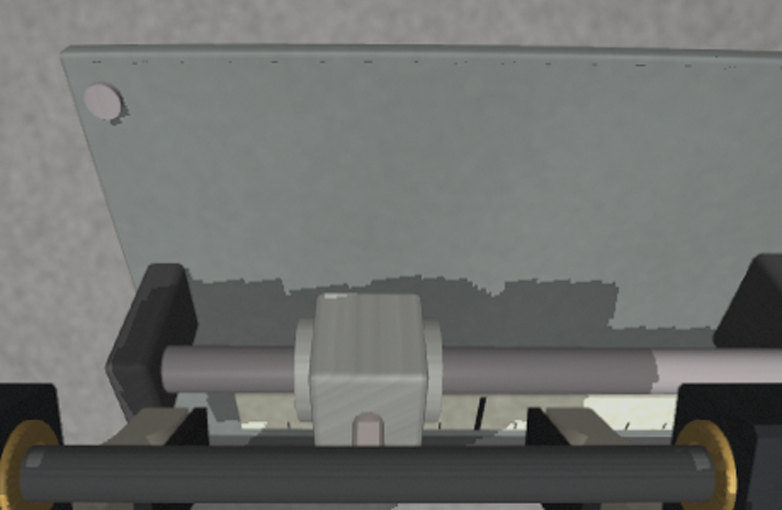

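Call:
{"name": "apply_moves", "arguments": {
  "deltas": [
    {"tx": -0.002, "ty": 0.03, "tz": 0, "turn": 0.0, "gripper": 0.0876},
    {"tx": -0.002, "ty": 0.05, "tz": 0, "turn": 0, "gripper": 0.0876},
    {"tx": -0.002, "ty": 0.055, "tz": 0, "turn": 0, "gripper": 0.0876},
    {"tx": -0.002, "ty": 0.055, "tz": 0, "turn": 0, "gripper": 0.0876}
  ],
  "newtons": 8
}}

```text
time_s: 2.45
tcp_pos: [0.5426, 0.2247, 0.1357]
eef_rot: [-90.0, -0.0, 172.5]
contact_force: [0.0, 0.1, -0.3]
gripper_width: 0.0875
```

Run:
```python
from jig import *
s=r.get_state();print(s['time_s'],s['tcp_pos'],s['eef_rot'])
O=np.load('O.npy')
b=O+RP@[0,.0565,.045]
move(b+[0,0,.029],172.3)
```

```text
2.45 [0.54260832 0.22473186 0.13572719] [-8.99554730e+01 -2.68795869e-02  1.72475257e+02]
delta tool x,y,z [0.0014 0.0008 0.0011] turn rad 0.0031
```

Good height, no contact. Close gently.

Call:
{"name": "apply_moves", "arguments": {
  "deltas": [
    {"tx": 0, "ty": 0, "tz": 0, "turn": 0.003, "gripper": 0.04},
    {"tx": 0, "ty": 0, "tz": 0, "turn": 0.003, "gripper": 0.04},
    {"tx": 0, "ty": 0, "tz": 0, "turn": 0.003, "gripper": 0.04},
    {"tx": 0, "ty": 0, "tz": 0, "turn": 0.003, "gripper": 0.04}
  ],
  "newtons": 8
}}

```text
time_s: 2.85
tcp_pos: [0.5433, 0.2241, 0.1362]
eef_rot: [-90.0, 0.0, 172.2]
contact_force: [0.4, 0.9, -0.3]
gripper_width: 0.0613
```

Run:
```python
from jig import *
s=r.get_state();print(s['time_s'],s['tcp_pos'],s['eef_rot'],s['gripper_width'],s['contact_force'])
O=np.load('O.npy')
print((np.array(s['tcp_pos'])-O)@RP)
```

```text
2.85 [0.54334728 0.22410404 0.13623036] [-9.00467588e+01  4.41748806e-02  1.72217995e+02] 0.06128867077676622 [ 0.37841522  0.94591073 -0.27121078]
[0.0171059  0.05710431 0.07014559]
```

Call:
{"name": "apply_moves", "arguments": {
  "deltas": [
    {"tx": 0, "ty": 0, "tz": 0, "turn": 0, "gripper": 0.04},
    {"tx": 0, "ty": 0, "tz": 0, "turn": 0, "gripper": 0.04},
    {"tx": 0, "ty": 0, "tz": 0.012, "turn": 0, "gripper": 0.04},
    {"tx": 0, "ty": 0, "tz": 0.026, "turn": 0, "gripper": 0.04},
    {"tx": 0, "ty": 0, "tz": 0.038, "turn": 0, "gripper": 0.04}
  ],
  "newtons": 8
}}

```text
time_s: 3.35
tcp_pos: [0.5383, 0.186, 0.1356]
eef_rot: [-90.1, 0.1, 172.2]
contact_force: [2.2, 2.9, -2.3]
gripper_width: 0.0402
```

Run:
```python
from jig import *
s=r.get_state();print(s['time_s'],s['tcp_pos'],s['eef_rot'],s['gripper_width'],s['contact_force'])
O=np.load('O.npy')
print((np.array(s['tcp_pos'])-O)@RP)
T=tcp(); im,d=capture('wrist'); np.savez('pics/w3.npz',im=im,d=d,T=T); crop(im,60,0,520,300,1.7,'pics/w3.png')
```

```text
3.35 [0.53832005 0.18602663 0.13564551] [-9.00622008e+01  5.54947602e-02  1.72232612e+02] 0.04021560863926694 [ 2.24610207  2.89413806 -2.29679873]
[0.01691734 0.01869666 0.06957912]
```

View pics/w3.png

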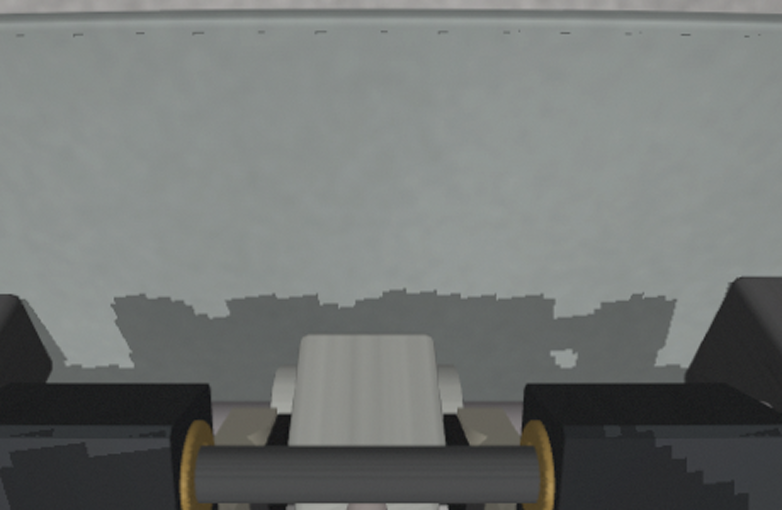

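Call:
{"name": "apply_moves", "arguments": {
  "deltas": [
    {"tx": 0, "ty": 0, "tz": 0.008, "turn": 0, "gripper": 0.034},
    {"tx": 0, "ty": 0, "tz": 0.016, "turn": 0, "gripper": 0.034},
    {"tx": 0, "ty": 0, "tz": 0.0187, "turn": 0, "gripper": 0.034},
    {"tx": 0, "ty": 0, "tz": 0.0187, "turn": 0, "gripper": 0.034}
  ],
  "newtons": 8
}}

```text
time_s: 3.8
tcp_pos: [0.5353, 0.1669, 0.1356]
eef_rot: [-89.9, -0.0, 172.2]
contact_force: [-0.3, -1.3, 1.7]
gripper_width: 0.0398
```

Run:
```python
from jig import *
s=r.get_state();print(s['time_s'],s['tcp_pos'],s['eef_rot'],s['gripper_width'],s['contact_force'])
O=np.load('O.npy')
print((np.array(s['tcp_pos'])-O)@RP)
T=tcp(); im,d=capture('top'); np.savez('pics/t1.npz',im=im,d=d,T=T); crop(im,160,140,300,240,5,'pics/t1.png')
im,d=capture('scene'); np.savez('pics/s1.npz',im=im,d=d,T=T); crop(im,220,190,360,345,5,'pics/s1.png')
```

```text
3.8 [0.53530235 0.16687502 0.13561799] [-8.99437497e+01 -1.41410803e-02  1.72196323e+02] 0.039802991410267746 [-0.34084524 -1.29106586  1.72457757]
[ 0.016536   -0.00068659  0.06976751]
```

View pics/t1.png

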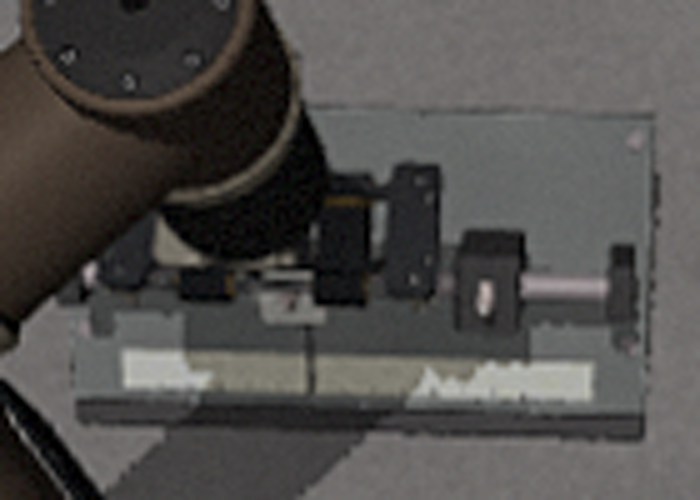

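View pics/s1.png

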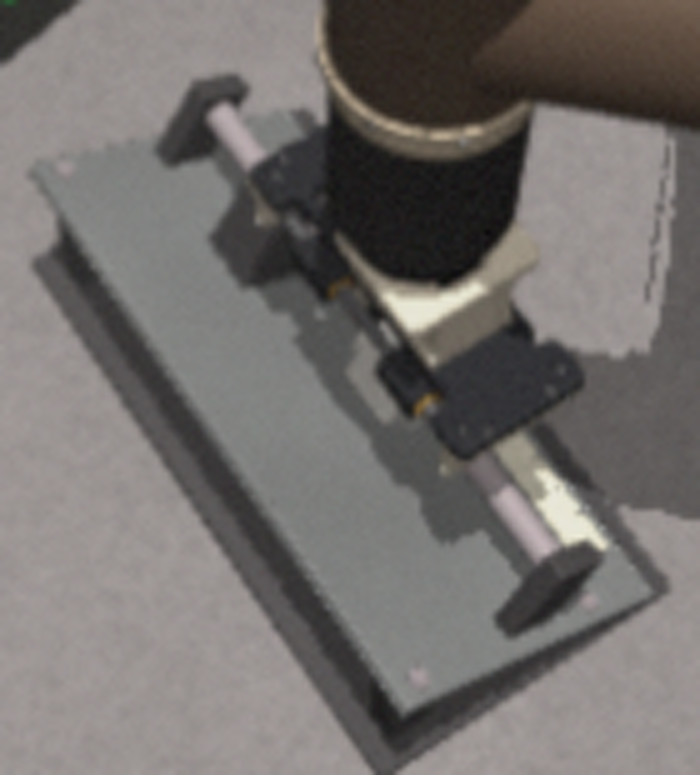

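Call:
{"name": "apply_moves", "arguments": {
  "deltas": [
    {"tx": 0, "ty": 0, "tz": 0, "turn": 0, "gripper": 0.07},
    {"tx": 0, "ty": 0, "tz": 0, "turn": 0, "gripper": 0.0876},
    {"tx": 0, "ty": 0, "tz": 0, "turn": 0, "gripper": 0.0876},
    {"tx": 0, "ty": -0.04, "tz": 0, "turn": 0, "gripper": 0.0876},
    {"tx": 0, "ty": -0.08, "tz": 0, "turn": 0, "gripper": 0.0876}
  ],
  "newtons": 8
}}

```text
time_s: 4.4
tcp_pos: [0.5347, 0.1675, 0.2153]
eef_rot: [-89.9, -0.1, 172.2]
contact_force: [0.8, 0.2, 1.2]
gripper_width: 0.0744
```

Call:
{"name": "apply_moves", "arguments": {
  "deltas": [
    {"tx": 0.03, "ty": -0.035, "tz": 0, "turn": 0, "gripper": 0.0876},
    {"tx": 0.06, "ty": -0.07, "tz": 0, "turn": 0, "gripper": 0.0876},
    {"tx": 0.1, "ty": -0.085, "tz": 0, "turn": 0, "gripper": 0.0876},
    {"tx": 0.115, "ty": -0.085, "tz": 0, "turn": 0, "gripper": 0.0876},
    {"tx": 0.115, "ty": -0.085, "tz": 0, "turn": 0, "gripper": 0.0876}
  ],
  "newtons": 8
}}

```text
time_s: 4.9
tcp_pos: [0.42, 0.1837, 0.3013]
eef_rot: [-90.1, 0.1, 172.3]
contact_force: [1.0, -0.1, -0.7]
gripper_width: 0.0877
```

Run:
```python
from jig import *
s=r.get_state();print(s['time_s'],s['tcp_pos'],s['eef_rot'],s['gripper_width'],abs(s['qd']).max())
T=tcp(); im,d=capture('wrist'); np.savez('pics/w4.npz',im=im,d=d,T=T); crop(im,100,20,500,230,2,'pics/w4.png'); crop(im,220,60,310,150,7,'pics/w4b.png')
```

```text
4.9 [0.42000004 0.18366485 0.30125867] [-9.01266221e+01  5.05480306e-02  1.72337582e+02] 0.08767950070853948 3.2689966951683447
```

View pics/w4.png

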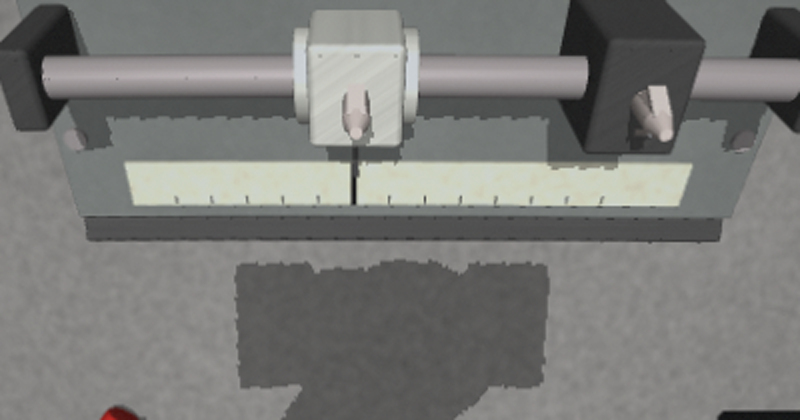

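View pics/w4b.png

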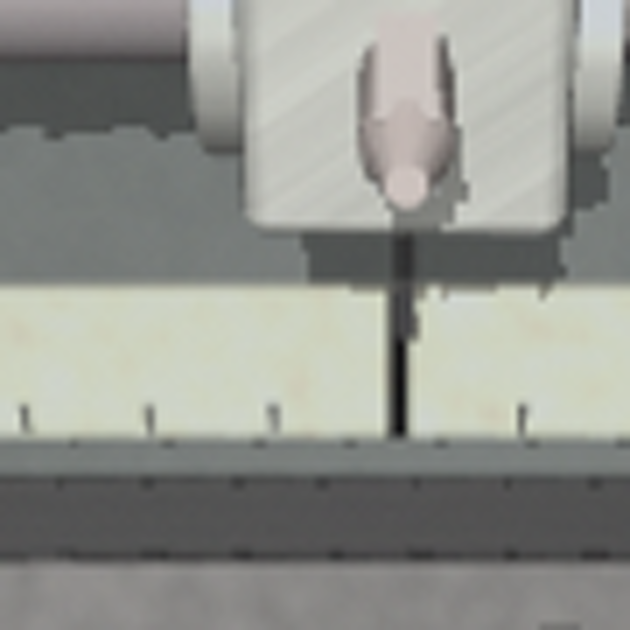

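Run:
```python
from jig import *
im,d,T=loadw('pics/w4.npz'); g=im.astype(float).mean(2)
for v in range(92,124):
    row=g[v,268:288]; print(v,row.astype(int))
```

```text
92 [151 152 152 153 155 154 153 155 112 109 108 111 111 112 112 158 162 163
 159 157]
93 [90 91 92 90 90 92 91 92 77 75 67 85 86 87 87 98 97 96 96 98]
94 [83 83 82 81 82 81 83 82 59 50 50 72 82 82 82 82 82 83 82 83]
95 [82 81 81 82 82 81 82 82 59 51 50 73 81 83 83 82 82 82 83 82]
96 [81 82 81 81 81 81 81 81 59 50 49 73 82 83 81 82 83 83 82 82]
97 [81 81 81 80 81 81 82 82 59 51 50 72 82 83 81 82 83 83 82 84]
98 [82 81 81 81 82 83 82 82 60 50 50 72 81 83 82 83 83 83 83 83]
99 [84 84 84 84 84 84 85 84 64 55 55 77 84 85 85 85 86 84 85 86]
100 [122 121 104 102 101 101 101  94  79  72  73  96 101 122 124 106 104 106
 105 103]
101 [188 189 154 150 150 148 149 107  81  73  73 113 128 188 192 140 155 156
 154 154]
102 [202 203 203 203 202 201 203 125  67  72  73 131 154 201 205 165 205 206
 206 206]
103 [203 203 204 203 203 202 202 125  68  72  73 166 199 202 204 206 207 206
 207 206]
104 [203 204 204 203 203 202 202 124  67  73  73 155 199 202 205 205 207 206
 205 205]
105 [203 203 204 205 203 202 202 125  67  72  73 118 198 202 203 205 206 206
 204 205]
106 [202 204 204 205 204 203 203 126 
[... 828 characters left out ...]
203]
116 [204 203 203 205 205 204 203 124  43  28 155 201 203 203 203 202 201 200
 201 202]
117 [204 204 204 205 205 205 204 125  43  27 155 202 205 204 204 202 201 200
 202 201]
118 [205 204 204 205 206 205 206 126  44  30 155 202 205 205 205 204 201 201
 202 203]
119 [205 204 203 204 204 205 205 126  44  30 156 202 207 206 205 204 203 202
 203 203]
120 [204 204 204 203 204 203 204 125  45  29 156 202 207 206 205 204 203 203
 204 204]
121 [195 193 193 192 192 192 192 114  43  29 149 195 199 199 194 193 192 192
 193 194]
122 [159 150 148 156 157 157 156 108  86  84 132 162 165 165 149 148 156 157
 157 158]
123 [124 104 102 124 126 125 123 124 124 125 124 124 124 124 103 102 123 125
 126 125]
```

Call:
{"name": "apply_moves", "arguments": {
  "deltas": [
    {"tx": -0.04, "ty": 0.015, "tz": 0, "turn": 0, "gripper": 0.0876},
    {"tx": -0.08, "ty": 0.03, "tz": 0, "turn": 0, "gripper": 0.0876},
    {"tx": -0.115, "ty": 0.05, "tz": -0.001, "turn": 0, "gripper": 0.0876},
    {"tx": -0.115, "ty": 0.085, "tz": -0.001, "turn": 0, "gripper": 0.08},
    {"tx": -0.115, "ty": 0.12, "tz": -0.001, "turn": 0, "gripper": 0.07}
  ],
  "newtons": 8
}}

```text
time_s: 5.45
tcp_pos: [0.537, 0.1678, 0.1772]
eef_rot: [-89.9, -0.1, 172.1]
contact_force: [0.1, 0.7, -0.9]
gripper_width: 0.0768
```

Call:
{"name": "apply_moves", "arguments": {
  "deltas": [
    {"tx": 0, "ty": 0.03, "tz": 0, "turn": 0, "gripper": 0.07},
    {"tx": 0, "ty": 0.045, "tz": 0, "turn": 0, "gripper": 0.06},
    {"tx": 0, "ty": 0.045, "tz": 0, "turn": 0, "gripper": 0.034},
    {"tx": 0, "ty": 0.045, "tz": 0, "turn": 0, "gripper": 0.034},
    {"tx": 0, "ty": 0.045, "tz": 0, "turn": 0, "gripper": 0.034}
  ],
  "newtons": 8
}}

```text
time_s: 5.95
tcp_pos: [0.5358, 0.1683, 0.1341]
eef_rot: [-89.9, -0.1, 172.2]
contact_force: [-0.8, 0.4, -0.2]
gripper_width: 0.0436
```

Run:
```python
from jig import *
s=r.get_state();print(s['time_s'],s['tcp_pos'],s['eef_rot'],s['gripper_width'],s['contact_force'])
O=np.load('O.npy')
print((np.array(s['tcp_pos'])-O)@RP)
```

```text
5.95 [0.535813   0.16825021 0.13412046] [-8.99128532e+01 -8.67686570e-02  1.72187829e+02] 0.04356912846341281 [-0.76536971  0.35759432 -0.17951186]
[0.01606593 0.00074462 0.06830971]
```

Call:
{"name": "apply_moves", "arguments": {
  "deltas": [
    {"tx": 0, "ty": 0, "tz": 0, "turn": 0, "gripper": 0.034},
    {"tx": 0, "ty": 0, "tz": 0, "turn": 0, "gripper": 0.034},
    {"tx": 0, "ty": 0, "tz": 0, "turn": 0, "gripper": 0.034}
  ],
  "newtons": 8
}}

```text
time_s: 6.25
tcp_pos: [0.5356, 0.1681, 0.1343]
eef_rot: [-89.9, -0.0, 172.2]
contact_force: [6.5, -3.0, -9.8]
gripper_width: 0.04
```

Run:
```python
from jig import *
O=np.load('O.npy')
s=r.get_state();print(s['time_s'],s['gripper_width'],s['contact_force'],(np.array(s['tcp_pos'])-O)@RP)
```

```text
6.25 0.04003240241150144 [ 6.47145489 -3.0281291  -9.7536208 ] [0.01598416 0.0005323  0.06859222]
```

Call:
{"name": "apply_moves", "arguments": {
  "deltas": [
    {"tx": 0, "ty": 0, "tz": 0, "turn": 0, "gripper": 0.06},
    {"tx": 0, "ty": 0, "tz": 0, "turn": 0, "gripper": 0.0876},
    {"tx": 0, "ty": 0, "tz": 0, "turn": 0, "gripper": 0.0876},
    {"tx": 0, "ty": -0.04, "tz": 0, "turn": 0, "gripper": 0.0876},
    {"tx": 0, "ty": -0.08, "tz": 0, "turn": 0, "gripper": 0.0876}
  ],
  "newtons": 8
}}

```text
time_s: 6.75
tcp_pos: [0.5349, 0.1685, 0.2158]
eef_rot: [-89.9, -0.1, 172.2]
contact_force: [-0.1, 0.6, 0.7]
gripper_width: 0.0743
```

Call:
{"name": "apply_moves", "arguments": {
  "deltas": [
    {"tx": 0.03, "ty": -0.035, "tz": 0, "turn": 0, "gripper": 0.0876},
    {"tx": 0.06, "ty": -0.07, "tz": 0, "turn": 0, "gripper": 0.0876},
    {"tx": 0.1, "ty": -0.085, "tz": 0, "turn": 0, "gripper": 0.0876},
    {"tx": 0.115, "ty": -0.085, "tz": 0, "turn": 0, "gripper": 0.0876},
    {"tx": 0.115, "ty": -0.085, "tz": 0, "turn": 0, "gripper": 0.0876}
  ],
  "newtons": 8
}}

```text
time_s: 7.25
tcp_pos: [0.4202, 0.1847, 0.3016]
eef_rot: [-90.2, 0.1, 172.3]
contact_force: [-0.4, 0.4, -0.5]
gripper_width: 0.0875
```

Run:
```python
from jig import *
s=r.get_state();print(s['time_s'],s['tcp_pos'],s['eef_rot'],s['gripper_width'],abs(s['qd']).max())
T=tcp(); im,d=capture('wrist'); np.savez('pics/w5.npz',im=im,d=d,T=T); crop(im,220,60,310,150,7,'pics/w5b.png'); crop(im,60,0,520,240,1.7,'pics/w5.png')
g=im.astype(float).mean(2)
for v in [95,97,103,105,110,114,118]: print(v,g[v,266:290].astype(int))
```

```text
7.25 [0.4201674  0.18468298 0.301612  ] [-9.01642911e+01  7.51012959e-02  1.72338077e+02] 0.0875083444102149 3.359747258354061
95 [82 81 82 82 82 81 82 82 81 82 61 51 49 74 83 82 82 83 82 82 81 82 83 82]
97 [81 81 82 80 80 81 81 81 82 82 58 50 48 73 82 83 82 81 82 83 83 83 83 83]
103 [200 199 201 203 203 204 202 203 201 202 115  76  73  79 197 202 203 204
 206 207 206 206 206 205]
105 [202 201 202 203 203 204 203 203 202 203 116  75  73 106 134 198 203 203
 205 206 205 205 205 204]
110 [203 203 203 203 202 203 203 203 202 201 124  43  30 154 199 201 202 201
 202 203 203 204 204 204]
114 [203 204 205 204 204 203 204 203 203 201 122  41  30 153 198 201 203 203
 203 204 204 204 204 203]
118 [203 203 204 205 204 204 205 205 205 204 124  43  28 155 202 206 205 204
 202 202 200 202 202 200]
```

View pics/w5b.png

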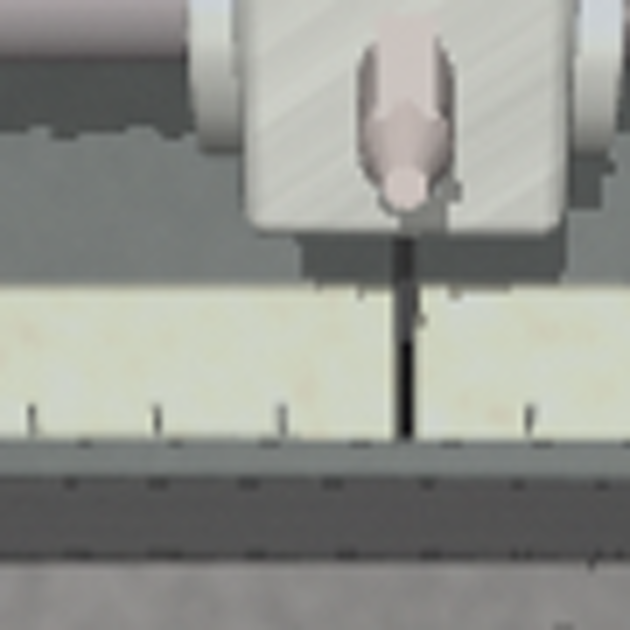

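Run:
```python
from jig import *
a=np.load('pics/top0.npz'); im=a['im']
hsv=cv2.cvtColor(im,cv2.COLOR_RGB2HSV)
m=cv2.inRange(hsv,(40,80,40),(85,255,255))
mm=np.zeros_like(m); mm[165:225,330:405]=m[165:225,330:405]
mm=cv2.morphologyEx(mm,cv2.MORPH_CLOSE,np.ones((9,9)))
v,u=np.nonzero(mm); Q=onz(np.c_[u,v],.009,'top')
rect=cv2.minAreaRect((Q[:,:2]*1000).astype(np.float32)); print(rect, cv2.boxPoints(rect))
s=r.get_state(); print(s['tcp_pos'])
```

```text
((510.79241943359375, -317.2110900878906), (85.35448455810547, 173.0907440185547), 18.75774574279785) [[ 442.55173 -248.98604]
 [ 498.2121  -412.88336]
 [ 579.0331  -385.43616]
 [ 523.37274 -221.53882]]
[0.42105069 0.18463777 0.30094844]
```

Run:
```python
from jig import *
move([.473,-.33,.28],198.8)
```

```text
delta tool x,y,z [-0.1202  0.0203  0.5031] turn rad -0.4621
```

Call:
{"name": "apply_moves", "arguments": {
  "deltas": [
    {"tx": -0.01, "ty": 0, "tz": 0.048, "turn": -0.04, "gripper": 0.0876},
    {"tx": -0.02, "ty": 0, "tz": 0.095, "turn": -0.08, "gripper": 0.0876},
    {"tx": -0.032, "ty": 0, "tz": 0.142, "turn": -0.12, "gripper": 0.0876},
    {"tx": -0.044, "ty": 0, "tz": 0.19, "turn": -0.16, "gripper": 0.0876},
    {"tx": -0.056, "ty": 0, "tz": 0.237, "turn": -0.2, "gripper": 0.0876}
  ]
}}

```text
time_s: 7.8
tcp_pos: [0.4454, -0.0604, 0.2998]
eef_rot: [-90.0, -0.1, -176.2]
contact_force: [1.3, 1.8, -0.6]
gripper_width: 0.0875
```

Run:
```python
from jig import *
s=r.get_state();print(s['time_s'],s['tcp_pos'],s['eef_rot'],s['joints'])
move([.473,-.33,.28],198.8)
```

```text
7.8 [ 0.44539963 -0.06037454  0.29977393] [-8.99783966e+01 -6.35934108e-02 -1.76218565e+02] [ 1.75454373e+01 -3.38458388e+00 -2.07742554e+01  6.13079161e-03
 -7.26772358e+01  7.62341804e+01]
delta tool x,y,z [-0.0098  0.0199  0.2709] turn rad -0.2621
```

Call:
{"name": "apply_moves", "arguments": {
  "deltas": [
    {"tx": -0.002, "ty": 0, "tz": 0.048, "turn": -0.05, "gripper": 0.0876},
    {"tx": -0.004, "ty": 0, "tz": 0.096, "turn": -0.1, "gripper": 0.0876},
    {"tx": -0.006, "ty": 0.01, "tz": 0.144, "turn": -0.16, "gripper": 0.0876},
    {"tx": -0.008, "ty": 0.02, "tz": 0.19, "turn": -0.22, "gripper": 0.0876},
    {"tx": -0.01, "ty": 0.02, "tz": 0.235, "turn": -0.262, "gripper": 0.0876}
  ]
}}

```text
time_s: 8.3
tcp_pos: [0.4695, -0.2947, 0.2775]
eef_rot: [-90.1, -0.2, -161.2]
contact_force: [0.8, 0.0, 0.5]
gripper_width: 0.0877
```

Run:
```python
from jig import *
s=r.get_state();print(s['time_s'],s['tcp_pos'],s['eef_rot'],s['joints'])
move([.473,-.33,.28],198.8)
```

```text
8.3 [ 0.46946574 -0.29466023  0.27752775] [ -90.1478413    -0.19712025 -161.23628585] [-1.18878923e+01  8.12277691e+00 -1.15027437e+01 -2.82938889e-02
 -7.06194326e+01  1.20660798e+02]
delta tool x,y,z [ 0.008  -0.0025  0.0346] turn rad -0.0006
```

Call:
{"name": "apply_moves", "arguments": {
  "deltas": [
    {"tx": 0.008, "ty": 0, "tz": 0.03, "turn": 0, "gripper": 0.0876},
    {"tx": 0.008, "ty": 0, "tz": 0.035, "turn": 0, "gripper": 0.0876},
    {"tx": 0.008, "ty": 0, "tz": 0.035, "turn": 0, "gripper": 0.0876}
  ]
}}

```text
time_s: 8.6
tcp_pos: [0.4735, -0.3292, 0.2784]
eef_rot: [-90.1, -0.2, -161.5]
contact_force: [0.7, 0.6, 0.2]
gripper_width: 0.0877
```

Run:
```python
from jig import *
s=r.get_state();print(s['time_s'],s['tcp_pos'],s['eef_rot'],abs(s['qd']).max())
T=tcp(); im,d=capture('wrist'); np.savez('pics/w6.npz',im=im,d=d,T=T); crop(im,60,0,520,240,1.7,'pics/w6.png')
```

```text
8.6 [ 0.47352683 -0.32923428  0.27842746] [-9.01101535e+01 -1.55860408e-01 -1.61467853e+02] 2.169839728363361
```

View pics/w6.png

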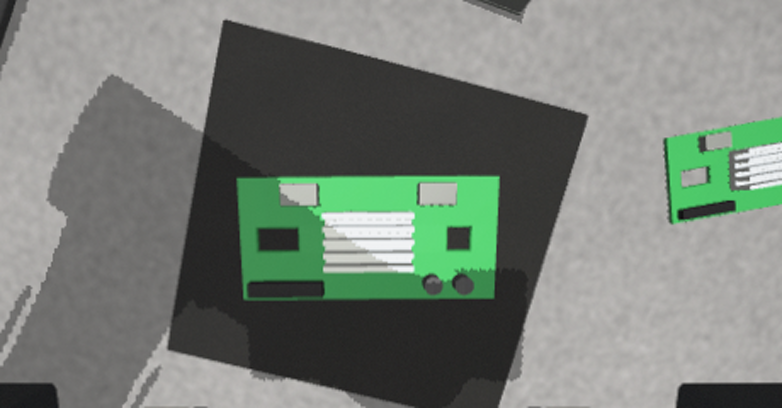

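Run:
```python
from jig import *
im,d,T=loadw('pics/w6.npz')
hsv=cv2.cvtColor(im,cv2.COLOR_RGB2HSV)
m=cv2.inRange(hsv,(40,70,30),(85,255,255)); m[:, :190]=0; m[:,365:]=0; m[:90]=0;m[190:]=0
v,u=np.nonzero(cv2.morphologyEx(m,cv2.MORPH_CLOSE,np.ones((13,13)))); Q=onz(np.c_[u,v],.009,'wrist',T)
rect=cv2.minAreaRect((Q[:,:2]*1000).astype(np.float32)); print(rect)
# holes: dark inside
g=im.max(2)
for (x0,y0,x1,y1) in [(205,128,242,153),(318,128,342,152)]:
    k=((g[y0:y1,x0:x1]<75)).astype(np.uint8); n,l,st,c=cv2.connectedComponentsWithStats(k); i=1+st[1:,4].argmax(); print(st[i],c[i]+[x0,y0]); 
    print(onz([c[i]+[x0,y0]],.0075,'wrist',T))
X=cloud(d,'wrist',T); print('block top',np.nanmedian(X[128:155,255:295,2]),'board',X[112,265],'mat',np.nanmedian(X[60:80,200:300,2]))
# block top white
w=((im.min(2)>110)&(np.abs(im[:,:,0].astype(int)-im[:,:,1])<25)).astype(np.uint8); w[:122]=0; w[165:]=0; w[:,:235]=0; w[:,320:]=0
v,u=np.nonzero(w); print(u.min(),u.max(),v.min(),v.max()); print(onz([[(u.min()+u.max())/2,(v.min()+v.max())/2]],.041,'wrist',T), onz([[u.min(),140],[u.max(),140]],.041,'wrist',T))
for z in [.041,.044]: print(z,onz([[60+324/1.7,242/1.7],[60+414/1.7,242/1.7],[60+368/1.7,211/1.7],[60+368/1.7,273/1.7]],z,'wrist',T))
```

```text
((508.9299621582031, -317.1422119140625), (81.20526123046875, 170.9789581298828), 18.605743408203125)
[  7   6  24  13 284] [223.33450704 140.52464789]
[[ 0.48962156 -0.26063253  0.0075    ]]
[  5   6  13  12 145] [329.45517241 139.53793103]
[[ 0.52881466 -0.37383763  0.0075    ]]
block top 0.02328775743585676 board [ 0.53427931 -0.29557381  0.00919866] mat 0.0019960162912804336
250 317 125 164
[[ 0.50941484 -0.32498516  0.041     ]] [[ 0.50274249 -0.29057904  0.041     ]
 [ 0.52487079 -0.35639249  0.041     ]]
0.041 [[ 0.5006356  -0.29188793  0.041     ]
 [ 0.51813505 -0.34397072  0.041     ]
 [ 0.52672799 -0.31145404  0.041     ]
 [ 0.49122123 -0.3233997   0.041     ]]
0.044 [[ 0.50092134 -0.29201558  0.044     ]
 [ 0.51828171 -0.34368444  0.044     ]
 [ 0.52680636 -0.31142618  0.044     ]
 [ 0.49158179 -0.3232769   0.044     ]]
```

Run:
```python
from jig import *
move([.5091,-.3172,.036],198.85)
```

```text
delta tool x,y,z [-0.0377  0.2429  0.0012] turn rad -0.0044
```

Call:
{"name": "apply_moves", "arguments": {
  "deltas": [
    {"tx": -0.02, "ty": 0.045, "tz": 0.001, "turn": -0.004, "gripper": 0.0876},
    {"tx": -0.0377, "ty": 0.09, "tz": 0.001, "turn": -0.004, "gripper": 0.0876},
    {"tx": -0.0377, "ty": 0.135, "tz": 0.001, "turn": -0.004, "gripper": 0.0876},
    {"tx": -0.0377, "ty": 0.17, "tz": 0.001, "turn": -0.004, "gripper": 0.0876},
    {"tx": -0.0377, "ty": 0.18, "tz": 0.001, "turn": -0.004, "gripper": 0.0876}
  ],
  "newtons": 25
}}

```text
time_s: 9.15
tcp_pos: [0.5076, -0.3145, 0.0965]
eef_rot: [-90.2, -0.3, -161.0]
contact_force: [-0.9, 0.8, -0.3]
gripper_width: 0.0877
```

Run:
```python
from jig import *
s=r.get_state();print(s['time_s'],s['tcp_pos'],s['eef_rot'],abs(s['qd']).max())
T=tcp(); im,d=capture('wrist'); np.savez('pics/w7.npz',im=im,d=d,T=T); crop(im,60,0,520,340,1.7,'pics/w7.png')
move([.5091,-.3172,.036],198.85)
```

```text
9.15 [ 0.50760049 -0.31447238  0.09654669] [ -90.24000468   -0.29612586 -161.01890107] 8.81977062879116
delta tool x,y,z [-0.0004  0.0612  0.0027] turn rad 0.0024
```

View pics/w7.png

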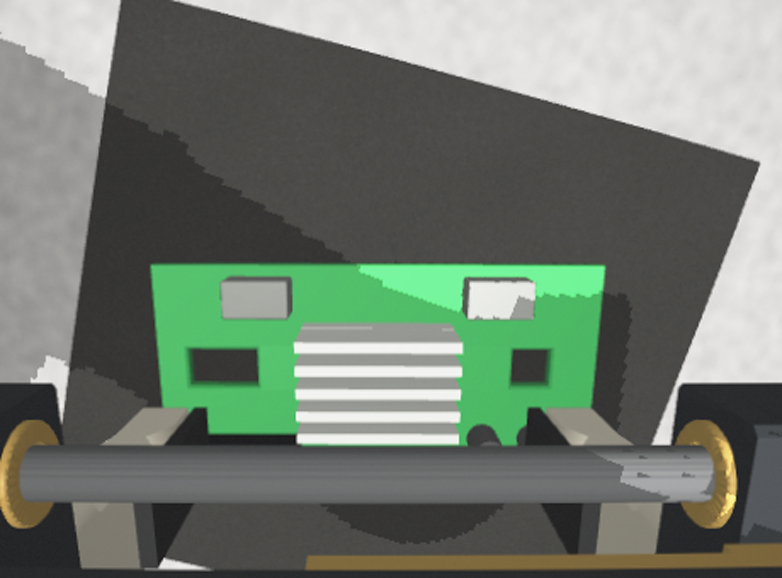

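Call:
{"name": "apply_moves", "arguments": {
  "deltas": [
    {"tx": 0, "ty": 0.025, "tz": 0.002, "turn": 0.002, "gripper": 0.0876},
    {"tx": 0, "ty": 0.045, "tz": 0.002, "turn": 0.002, "gripper": 0.0876},
    {"tx": 0, "ty": 0.061, "tz": 0.002, "turn": 0.002, "gripper": 0.0876},
    {"tx": 0, "ty": 0.061, "tz": 0.002, "turn": 0.002, "gripper": 0.08},
    {"tx": 0, "ty": 0.061, "tz": 0.002, "turn": 0.002, "gripper": 0.07}
  ],
  "newtons": 25
}}

```text
time_s: 9.7
tcp_pos: [0.5116, -0.3185, 0.0413]
eef_rot: [-89.9, 0.1, -161.1]
contact_force: [0.2, -0.6, -0.1]
gripper_width: 0.0769
```

Run:
```python
from jig import *
s=r.get_state();print(s['time_s'],s['tcp_pos'],s['eef_rot'],s['contact_force'],s['gripper_width'])
move([.5091,-.3172,.036],198.85)
```

```text
9.7 [ 0.51161214 -0.31854601  0.04134737] [-8.99159510e+01  8.68121226e-02 -1.61144682e+02] [ 0.20976538 -0.59444656 -0.13245559] 0.07689458550642016
delta tool x,y,z [ 0.002   0.0053 -0.0021] turn rad 0.0001
```

Call:
{"name": "apply_moves", "arguments": {
  "deltas": [
    {"tx": 0.002, "ty": 0.005, "tz": -0.002, "turn": 0, "gripper": 0.07},
    {"tx": 0.002, "ty": 0.005, "tz": -0.002, "turn": 0, "gripper": 0.065},
    {"tx": 0.002, "ty": 0.005, "tz": -0.002, "turn": 0, "gripper": 0.065}
  ],
  "newtons": 25
}}

```text
time_s: 10.0
tcp_pos: [0.5081, -0.3172, 0.0352]
eef_rot: [-90.0, 0.0, -161.2]
contact_force: [0.7, -0.4, 0.2]
gripper_width: 0.0657
```

Run:
```python
from jig import *
s=r.get_state();print(s['time_s'],s['tcp_pos'],s['eef_rot'],s['contact_force'],s['gripper_width'])
move([.5091,-.3172,.036],198.85)
```

```text
10.0 [ 0.50806647 -0.31719205  0.03523482] [-8.99680119e+01  4.03135298e-02 -1.61184944e+02] [ 0.73523544 -0.4226016   0.17556684] 0.06565369794068207
delta tool x,y,z [-0.001  -0.0008  0.0003] turn rad -0.0006
```

Call:
{"name": "apply_moves", "arguments": {
  "deltas": [
    {"tx": -0.001, "ty": 0, "tz": 0, "turn": 0, "gripper": 0.048},
    {"tx": -0.001, "ty": 0, "tz": 0, "turn": 0, "gripper": 0.048},
    {"tx": -0.001, "ty": 0, "tz": 0, "turn": 0, "gripper": 0.048},
    {"tx": -0.001, "ty": 0, "tz": 0, "turn": 0, "gripper": 0.048}
  ],
  "newtons": 25
}}

```text
time_s: 10.4
tcp_pos: [0.5092, -0.317, 0.0349]
eef_rot: [-90.0, 0.0, -161.2]
contact_force: [-0.2, 0.5, 2.5]
gripper_width: 0.0559
```

Call:
{"name": "apply_moves", "arguments": {
  "deltas": [
    {"tx": 0, "ty": -0.01, "tz": 0, "turn": 0, "gripper": 0.048},
    {"tx": 0, "ty": -0.03, "tz": 0, "turn": 0, "gripper": 0.048},
    {"tx": 0, "ty": -0.06, "tz": 0, "turn": 0, "gripper": 0.048},
    {"tx": 0, "ty": -0.1, "tz": 0, "turn": 0, "gripper": 0.048},
    {"tx": 0, "ty": -0.14, "tz": 0, "turn": 0, "gripper": 0.048}
  ],
  "newtons": 25
}}

```text
time_s: 10.9
tcp_pos: [0.5078, -0.3165, 0.1755]
eef_rot: [-90.1, -0.1, -161.2]
contact_force: [0.8, -0.0, -2.9]
gripper_width: 0.056
```

Run:
```python
from jig import *
s=r.get_state();print(s['time_s'],s['tcp_pos'],s['eef_rot'],s['contact_force'],s['gripper_width'])
T=tcp(); im,d=capture('wrist'); np.savez('pics/w8.npz',im=im,d=d,T=T); crop(im,60,0,520,340,1.7,'pics/w8.png')
O=np.load('O.npy')
# target above panel: horizontal board, pivot panel (72,-60) 
t=O+RP@[.072,-.060,.026]; print('pivot flush',t);
```

```text
10.9 [ 0.50776224 -0.31646556  0.17551747] [-9.00881101e+01 -9.97081186e-02 -1.61212159e+02] [ 0.81923348 -0.00507813 -2.90697151] 0.056039955748298106
pivot flush [0.59664173 0.09872852 0.12544621]
```

View pics/w8.png

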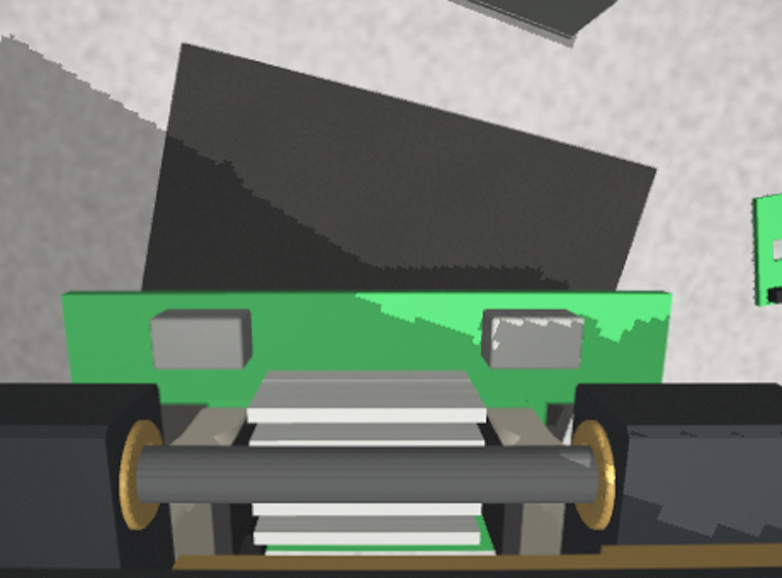

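Run:
```python
from jig import *
move([.5966,.0987,.24],172.3)
```

```text
delta tool x,y,z [-0.2161 -0.0575 -0.3665] turn rad 0.4638
```

Call:
{"name": "apply_moves", "arguments": {
  "deltas": [
    {"tx": -0.01, "ty": -0.03, "tz": -0.02, "turn": 0.03, "gripper": 0.048},
    {"tx": -0.03, "ty": -0.05, "tz": -0.05, "turn": 0.08, "gripper": 0.048},
    {"tx": -0.052, "ty": -0.0575, "tz": -0.088, "turn": 0.14, "gripper": 0.048},
    {"tx": -0.075, "ty": -0.0575, "tz": -0.127, "turn": 0.2, "gripper": 0.048},
    {"tx": -0.098, "ty": -0.0575, "tz": -0.166, "turn": 0.26, "gripper": 0.048}
  ],
  "newtons": 25
}}

```text
time_s: 11.45
tcp_pos: [0.5476, -0.1265, 0.2324]
eef_rot: [-90.0, 0.0, -176.3]
contact_force: [2.2, 0.8, -3.5]
gripper_width: 0.0556
```

Run:
```python
from jig import *
print(r.get_state()['tcp_pos'])
move([.5966,.0987,.24],172.3)
```

```text
[ 0.54759583 -0.12645489  0.23235908]
delta tool x,y,z [-0.0635 -0.0075 -0.2215] turn rad 0.1993
```

Call:
{"name": "apply_moves", "arguments": {
  "deltas": [
    {"tx": -0.012, "ty": -0.007, "tz": -0.045, "turn": 0.05, "gripper": 0.048},
    {"tx": -0.025, "ty": -0.007, "tz": -0.09, "turn": 0.1, "gripper": 0.048},
    {"tx": -0.038, "ty": -0.007, "tz": -0.135, "turn": 0.15, "gripper": 0.048},
    {"tx": -0.052, "ty": -0.007, "tz": -0.18, "turn": 0.199, "gripper": 0.048},
    {"tx": -0.0635, "ty": -0.007, "tz": -0.21, "turn": 0.199, "gripper": 0.048}
  ],
  "newtons": 25
}}

```text
time_s: 11.95
tcp_pos: [0.5967, 0.0886, 0.2388]
eef_rot: [-90.0, -0.1, 172.5]
contact_force: [1.0, -0.2, -2.9]
gripper_width: 0.0558
```

Run:
```python
from jig import *
print(r.get_state()['tcp_pos'],r.get_state()['eef_rot'])
move([.5966,.0987,.165],172.3)
```

```text
[0.59669156 0.08855554 0.23878941] [-9.00112942e+01 -5.06443209e-02  1.72483328e+02]
delta tool x,y,z [ 0.0014  0.0738 -0.01  ] turn rad 0.0032
```

Call:
{"name": "apply_moves", "arguments": {
  "deltas": [
    {"tx": 0.001, "ty": 0.03, "tz": -0.01, "turn": 0.003, "gripper": 0.048},
    {"tx": 0.001, "ty": 0.06, "tz": -0.01, "turn": 0.003, "gripper": 0.048},
    {"tx": 0.001, "ty": 0.08, "tz": -0.01, "turn": 0.003, "gripper": 0.048},
    {"tx": 0.001, "ty": 0.08, "tz": -0.01, "turn": 0.003, "gripper": 0.048}
  ],
  "newtons": 6
}}

```text
time_s: 12.35
tcp_pos: [0.5948, 0.0952, 0.1555]
eef_rot: [-89.8, -0.4, 172.3]
contact_force: [-0.2, -0.2, -2.8]
gripper_width: 0.0559
```

Run:
```python
from jig import *
s=r.get_state();print(s['time_s'],s['tcp_pos'],s['eef_rot'],s['contact_force'],s['gripper_width'])
O=np.load('O.npy'); print((np.array(s['tcp_pos'])-O)@RP)
move([.5966,.0987,.1314],172.3)
```

```text
12.35 [0.59481051 0.09515067 0.15546684] [-89.82122525  -0.37108051 172.31336522] [-0.23811133 -0.23351898 -2.82746527] 0.055855487962719295
[ 0.08585389 -0.06379094  0.05266629]
delta tool x,y,z [-0.0015  0.024  -0.0038] turn rad 0.0002
```

Call:
{"name": "apply_moves", "arguments": {
  "deltas": [
    {"tx": 0, "ty": 0.005, "tz": -0.003, "turn": 0, "gripper": 0.048},
    {"tx": 0, "ty": 0.01, "tz": -0.003, "turn": 0, "gripper": 0.048},
    {"tx": 0, "ty": 0.015, "tz": -0.003, "turn": 0, "gripper": 0.048}
  ],
  "newtons": 6
}}

```text
time_s: 12.65
tcp_pos: [0.5983, 0.099, 0.1451]
eef_rot: [-90.1, 0.1, 172.3]
contact_force: [-2.3, 0.2, 0.1]
gripper_width: 0.0559
```

Call:
{"name": "apply_moves", "arguments": {
  "deltas": [
    {"tx": 0, "ty": 0.004, "tz": 0, "turn": 0, "gripper": 0.048},
    {"tx": 0, "ty": 0.007, "tz": 0, "turn": 0, "gripper": 0.048}
  ],
  "newtons": 6
}}

```text
time_s: 12.85
tcp_pos: [0.5975, 0.0987, 0.1371]
eef_rot: [-90.0, -0.0, 172.3]
contact_force: [-3.9, 1.7, -0.0]
gripper_width: 0.0564
```

Run:
```python
from jig import *
s=r.get_state();print(s['time_s'],s['tcp_pos'],s['eef_rot'],s['contact_force'],s['gripper_width'])
T=tcp(); im,d=capture('wrist'); np.savez('pics/w9.npz',im=im,d=d,T=T); crop(im,60,0,520,340,1.7,'pics/w9.png')
im,d=capture('top'); np.savez('pics/t9.npz',im=im,d=d,T=T); crop(im,160,120,320,240,4.5,'pics/t9.png')
```

```text
12.85 [0.59749094 0.09872562 0.13711888] [-9.00113135e+01 -1.57826406e-02  1.72323467e+02] [-3.89357297  1.74226183 -0.01063577] 0.05640654384750228
```

View pics/w9.png

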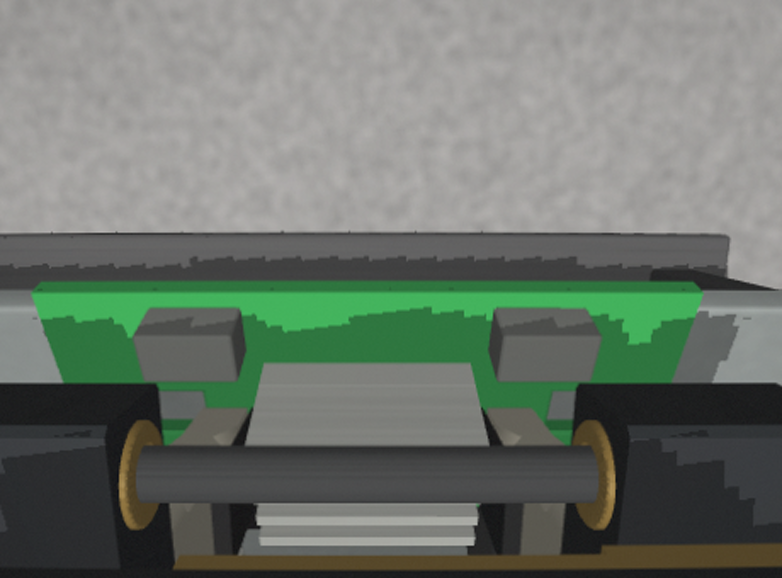

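View pics/t9.png

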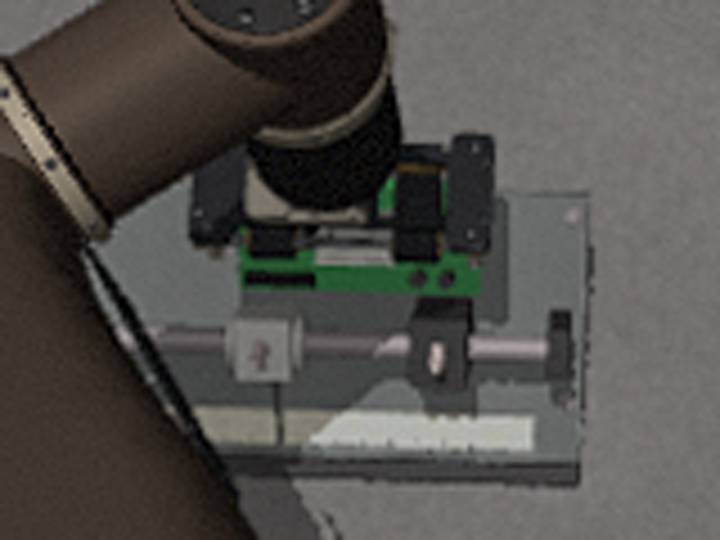

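Call:
{"name": "apply_moves", "arguments": {
  "deltas": [
    {"tx": 0, "ty": 0.003, "tz": 0, "turn": 0, "gripper": 0.048},
    {"tx": 0, "ty": 0.0055, "tz": 0, "turn": 0, "gripper": 0.048},
    {"tx": 0, "ty": 0.0055, "tz": 0, "turn": 0, "gripper": 0.048}
  ],
  "newtons": 6
}}

```text
time_s: 13.25
tcp_pos: [0.5978, 0.0987, 0.1313]
eef_rot: [-90.0, -0.0, 172.3]
contact_force: [-2.3, 0.9, -0.3]
gripper_width: 0.0558
```

Run:
```python
from jig import *
s=r.get_state();print(s['time_s'],s['tcp_pos'],s['eef_rot'],s['contact_force'],s['moment'],s['gripper_width'])
T=tcp(); im,d=capture('wrist'); np.savez('pics/w10.npz',im=im,d=d,T=T); crop(im,60,0,520,340,1.7,'pics/w10.png')
O=np.load('O.npy'); print((T[:3,3]-O)@RP)
X=cloud(d,'wrist',T)
hsv=cv2.cvtColor(im,cv2.COLOR_RGB2HSV); m=cv2.inRange(hsv,(40,80,30),(85,255,255))>0; m[225:]=0
P=X[m]; P=P[~np.isnan(P).any(1)]; c,n=plane(P); print('board normal tilt',np.degrees(np.arccos(n[2])),'yaw',np.degrees(np.arctan2(-n[1],-n[0])),'in panel coords',(c-O)@RP, len(P))
```

```text
13.25 [0.59782837 0.09871407 0.13127187] [-8.99949158e+01 -3.90083084e-03  1.72334979e+02] [-2.2646831   0.93328115 -0.32991971] [0.18313542 0.76855084 0.06647533] 0.05579226629656893
[ 0.0759329  -0.05985532  0.03045623]
board normal tilt 78.60201258553771 yaw -7.655763300500868 in panel coords [ 0.09993724 -0.05928197  0.00360372] 16094
```

View pics/w10.png

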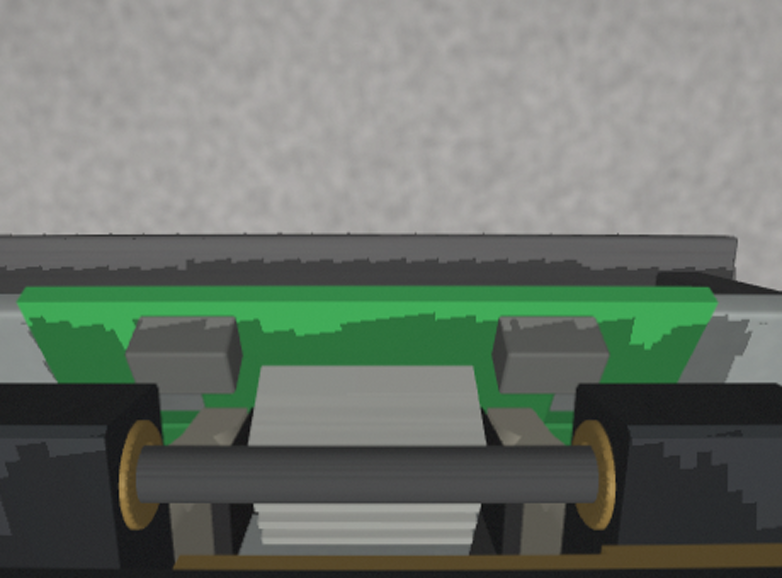

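```bash
cat >> jig.py <<'E'
def boardplane(f,r0=181,r1=224,u0=80,u1=480):
    O=np.load('O.npy'); im,d,T=loadw(f); X=cloud(d,'wrist',T)
    hsv=cv2.cvtColor(im,cv2.COLOR_RGB2HSV); m=((hsv[:,:,1]>130)&(hsv[:,:,0]>45)&(hsv[:,:,0]<80)); k=np.zeros_like(m); k[r0:r1,u0:u1]=1; m&=k
    P=X[m]; P=P[~np.isnan(P).any(1)]; med=np.median(P,0); P=P[np.linalg.norm(P-med,axis=1)<.12]
    c,n=plane(P); print('n tilt',np.degrees(np.arccos(n[2])).round(2),'yaw',np.degrees(np.arctan2(-n[1],-n[0])).round(2),'panel coords of c',((c-O)@RP).round(4), len(P),'n in panel',(n@RP).round(4), 'd top at c rel TCP', ((c-T[:3,3])@n).round(4))
    return c,n,T
E
python3 -c "
from jig import *
boardplane('pics/w10.npz')
boardplane('pics/w8.npz',178)
"
```

```text
n tilt 30.72 yaw -7.75 panel coords of c [ 0.0975 -0.0599  0.0059] 10363 n in panel [-1.250e-02  5.000e-04  9.999e-01] d top at c rel TCP -0.0248
n tilt 0.12 yaw 76.32 panel coords of c [ 0.076  -0.4711  0.0505] 11040 n in panel [ 0.4998 -0.0021  0.8661] d top at c rel TCP -0.0269
```

Run:
```python
from jig import *
O=np.load('O.npy'); n=RP[:,2]
im,d,T=loadw('pics/w10.npz')
crop(im,60,160,260,200,4,'pics/w10b.png')
print(im[165:186,250].tolist())
for v in [168,170,172,174,176,178,180]:
    print(v,((onpl([[275,v]],O,n,.006,'wrist',T)[0]-O)@RP*1000).round(1),((onpl([[275,v]],O,n,.0,'wrist',T)[0]-O)@RP*1000).round(1))
```

```text
[[67, 67, 66], [65, 65, 65], [64, 76, 67], [55, 113, 68], [52, 134, 71], [52, 134, 71], [52, 134, 72], [53, 135, 73], [52, 134, 72], [53, 135, 72], [53, 135, 72], [51, 134, 71], [59, 155, 81], [65, 170, 88], [65, 170, 88], [65, 170, 87], [65, 170, 88], [64, 170, 88], [65, 171, 88], [65, 170, 88], [65, 170, 88]]
168 [114.2 -59.1   6. ] [109.4 -59.1  -0. ]
170 [113.1 -59.1   6. ] [108.4 -59.1   0. ]
172 [112.1 -59.1   6. ] [107.3 -59.1   0. ]
174 [111.1 -59.1   6. ] [106.2 -59.1   0. ]
176 [110.  -59.1   6. ] [105.1 -59.1   0. ]
178 [109.  -59.1   6. ] [104.  -59.1   0. ]
180 [107.9 -59.1   6. ] [102.9 -59.1  -0. ]
```

View pics/w10b.png

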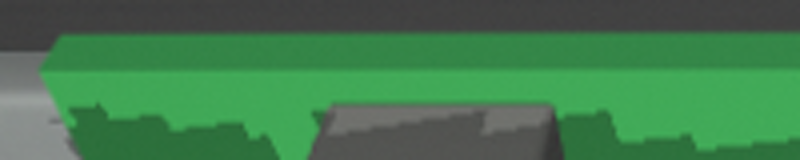

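Run:
```python
from jig import *
im,d,T=loadw('pics/w8.npz')
print([ (v,im[v,250].tolist()) for v in range(168,178)])
for v in [171,172,173,174]:
    for z in [.0267]:
        X=onz([[275,v]],T[2,3]-z,'wrist',T)[0]; print(v,z,(T[:3,:3].T@(X-T[:3,3])*1000).round(1))
# w1/w5 posts
O=np.load('O.npy');n=RP[:,2]
for f,pts in [('pics/w1.npz',{'fix':(60+546/1.7,288/1.7)}),('pics/w5.npz',{'col':(220+405/7,60+187/7)})]:
    im,d,T=loadw(f)
    for k,p in pts.items(): print(f,k,((onpl([p],O,n,.1,'wrist',T)[0]-O)@RP*1000).round(1))
im,d,T=loadw('pics/w5.npz'); crop(im,360,0,480,130,6,'pics/w5c.png')
im,d,T=loadw('pics/w1.npz'); crop(im,330,80,410,180,6,'pics/w1c.png')
```

```text
[(168, [49, 48, 47]), (169, [48, 48, 47]), (170, [47, 63, 49]), (171, [43, 86, 53]), (172, [55, 129, 73]), (173, [66, 159, 88]), (174, [68, 166, 91]), (175, [70, 168, 93]), (176, [70, 168, 93]), (177, [68, 166, 91])]
171 0.0267 [-40.4  26.6  -0.8]
172 0.0267 [-39.9  26.6  -0.8]
173 0.0267 [-39.4  26.6  -0.8]
174 0.0267 [-38.9  26.6  -0.8]
pics/w1.npz fix [   1.7 -118.3  100. ]
pics/w5.npz col [ -0.    0.7 100. ]
```

View pics/w5c.png

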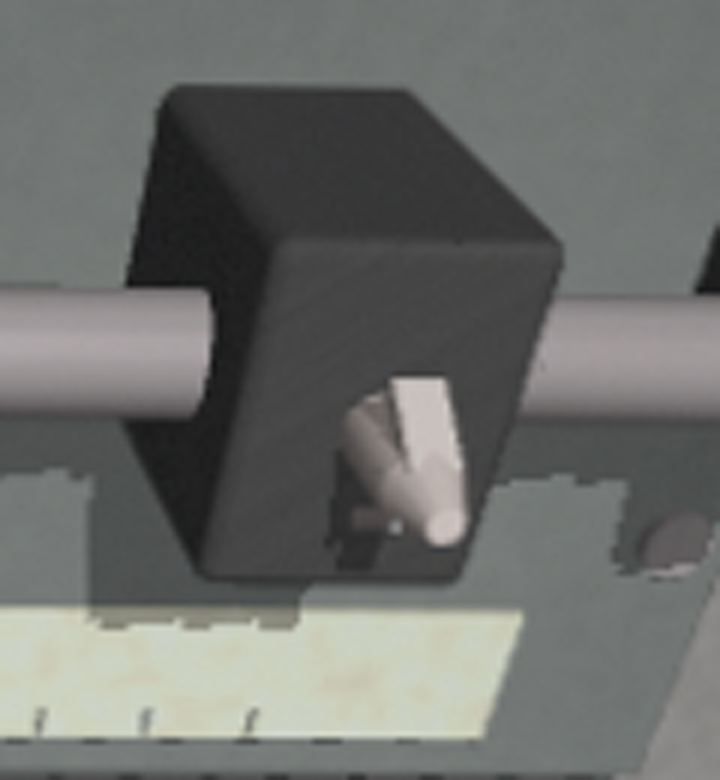

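View pics/w1c.png

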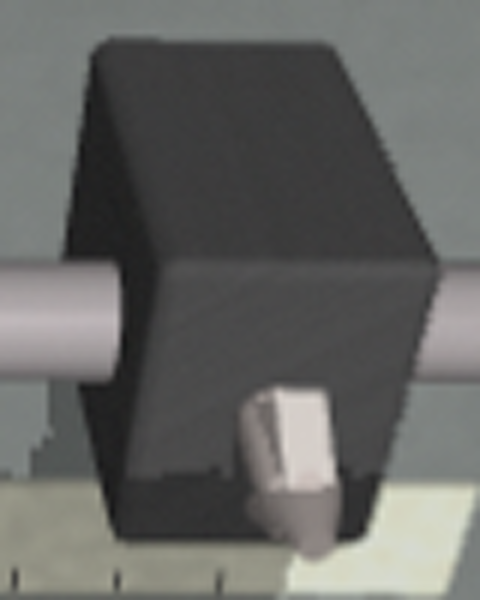

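Run:
```python
from jig import *
O=np.load('O.npy');n=RP[:,2]
for f,p in [('pics/w1.npz',(383,171)),('pics/w5.npz',(434.2,88)),('pics/w5.npz',(277.9,86.7))]:
    im,d,T=loadw(f); print(((onpl([p],O,n,.1,'wrist',T)[0]-O)@RP*1000).round(1))
# block corner checks w5: top front edge corners of the fixed block
for f,ps in [('pics/w5.npz',[(360+278/6,242/6),(360+560/6,244/6),(360+205/6,578/6),(360+458/6,580/6)]),('pics/w1.npz',[(330+162/6,80+262/6),(330+437/6,80+264/6)])]:
    im,d,T=loadw(f)
    for p in ps: print(((onpl([p],O,n,.07,'wrist',T)[0]-O)@RP*1000).round(1))
```

```text
[ 1.000e-01 -1.201e+02  1.000e+02]
[  -0.3 -119.8  100. ]
[ -0.    0.7 100. ]
[ 24.7 -99.9  70. ]
[  25.  -137.2   70. ]
[ -22.9 -100.9   70. ]
[ -22.9 -138.1   70. ]
[  25.3 -100.    70. ]
[  25.3 -137.7   70. ]
```

Call:
{"name": "apply_moves", "arguments": {
  "deltas": [
    {"tx": 0, "ty": 0, "tz": 0, "turn": 0, "gripper": 0.048},
    {"tx": 0, "ty": 0, "tz": 0, "turn": 0, "gripper": 0.048},
    {"tx": 0, "ty": -0.01, "tz": 0, "turn": 0, "gripper": 0.048},
    {"tx": 0, "ty": -0.03, "tz": 0, "turn": 0, "gripper": 0.048},
    {"tx": 0, "ty": -0.05, "tz": 0, "turn": 0, "gripper": 0.048}
  ],
  "newtons": 30
}}

```text
time_s: 13.8
tcp_pos: [0.5981, 0.0987, 0.1826]
eef_rot: [-90.0, 0.0, 172.3]
contact_force: [1.0, -0.7, -2.0]
gripper_width: 0.0555
```

Run:
```python
from jig import *
s=r.get_state();print(s['time_s'],s['tcp_pos'],s['eef_rot'],s['contact_force'],s['gripper_width'])
T=tcp(); im,d=capture('wrist'); np.savez('pics/w11.npz',im=im,d=d,T=T); crop(im,60,0,520,340,1.7,'pics/w11.png')
O=np.load('O.npy'); print((T[:3,3]-O)@RP)
boardplane('pics/w11.npz')
```

```text
13.8 [0.59811542 0.09868151 0.18255216] [-8.99841116e+01  1.29520238e-02  1.72337192e+02] [ 0.96453853 -0.74573598 -2.0476697 ] 0.05554574091625053
[ 0.10182318 -0.05984914  0.07472185]
n tilt 30.62 yaw -7.78 panel coords of c [ 0.1234 -0.0598  0.0502] 10352 n in panel [-1.090e-02  7.000e-04  9.999e-01] d top at c rel TCP -0.0248
```

View pics/w11.png

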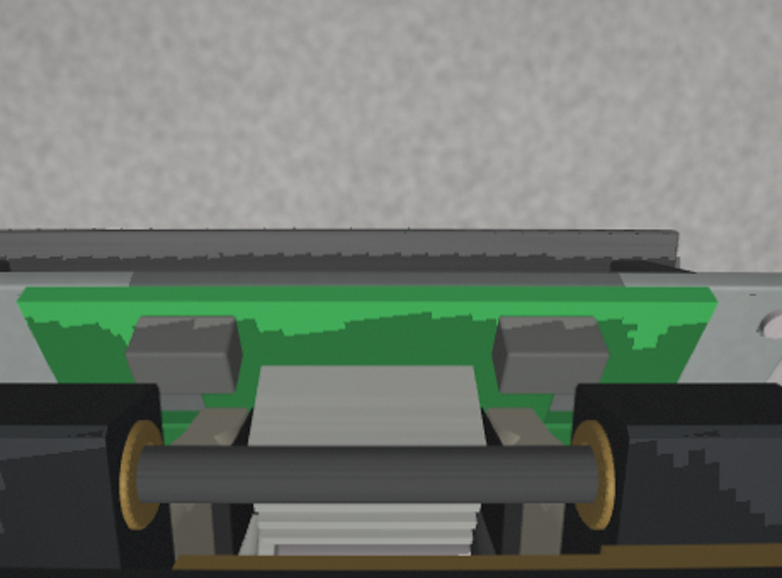

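Call:
{"name": "apply_moves", "arguments": {
  "deltas": [
    {"tx": 0.015, "ty": -0.028, "tz": 0, "turn": 0, "gripper": 0.048},
    {"tx": 0.033, "ty": -0.057, "tz": 0, "turn": 0, "gripper": 0.048},
    {"tx": 0.06, "ty": -0.043, "tz": 0, "turn": 0, "gripper": 0.048},
    {"tx": 0.09, "ty": -0.024, "tz": 0, "turn": 0, "gripper": 0.048},
    {"tx": 0.1156, "ty": -0.0092, "tz": 0, "turn": 0, "gripper": 0.048}
  ],
  "newtons": 30
}}

```text
time_s: 14.35
tcp_pos: [0.4821, 0.1141, 0.1906]
eef_rot: [-90.1, 0.0, 172.3]
contact_force: [-0.2, 0.8, -3.9]
gripper_width: 0.0558
```

Call:
{"name": "apply_moves", "arguments": {
  "deltas": [
    {"tx": 0, "ty": 0, "tz": 0, "turn": 0, "gripper": 0.048},
    {"tx": 0, "ty": 0, "tz": 0, "turn": 0, "gripper": 0.048}
  ],
  "newtons": 30
}}

```text
time_s: 14.55
tcp_pos: [0.4836, 0.1145, 0.1915]
eef_rot: [-90.0, 0.1, 172.4]
contact_force: [1.2, 0.0, -2.3]
gripper_width: 0.0559
```

Run:
```python
from jig import *
s=r.get_state();print(s['time_s'],s['tcp_pos'],s['eef_rot'],s['contact_force'],s['gripper_width'])
T=tcp(); im,d=capture('wrist'); np.savez('pics/w12.npz',im=im,d=d,T=T); crop(im,60,0,520,340,1.7,'pics/w12.png')
O=np.load('O.npy'); print((T[:3,3]-O)@RP)
boardplane('pics/w12.npz')
print([(v,im[v,250].tolist()) for v in range(164,181)])
im,d=capture('top'); np.savez('pics/t12.npz',im=im,d=d,T=T); crop(im,160,130,320,240,4.5,'pics/t12.png')
im,d=capture('scene'); np.savez('pics/s12.npz',im=im,d=d,T=T); crop(im,220,160,360,300,5,'pics/s12.png')
```

```text
14.55 [0.48357275 0.11447301 0.19154027] [-9.00415315e+01  8.71673874e-02  1.72403005e+02] [ 1.22385228  0.03406327 -2.34112045] 0.05592175159038621
[ 0.00618244 -0.05954715  0.14031863]
n tilt 30.71 yaw -7.58 panel coords of c [ 0.0278 -0.0594  0.1158] 10344 n in panel [-0.0125 -0.0011  0.9999] d top at c rel TCP -0.0248
[(164, [112, 108, 109]), (165, [107, 104, 104]), (166, [98, 96, 97]), (167, [84, 93, 85]), (168, [62, 115, 73]), (169, [53, 132, 71]), (170, [53, 133, 72]), (171, [52, 133, 71]), (172, [53, 133, 71]), (173, [52, 133, 70]), (174, [52, 133, 71]), (175, [53, 133, 71]), (176, [52, 133, 72]), (177, [58, 152, 79]), (178, [63, 166, 86]), (179, [65, 167, 87]), (180, [63, 166, 86])]
```

View pics/w12.png

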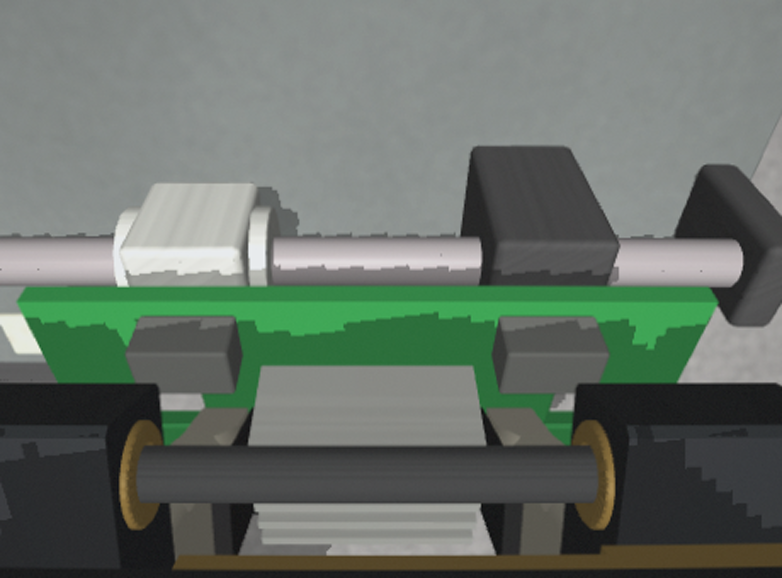

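View pics/t12.png

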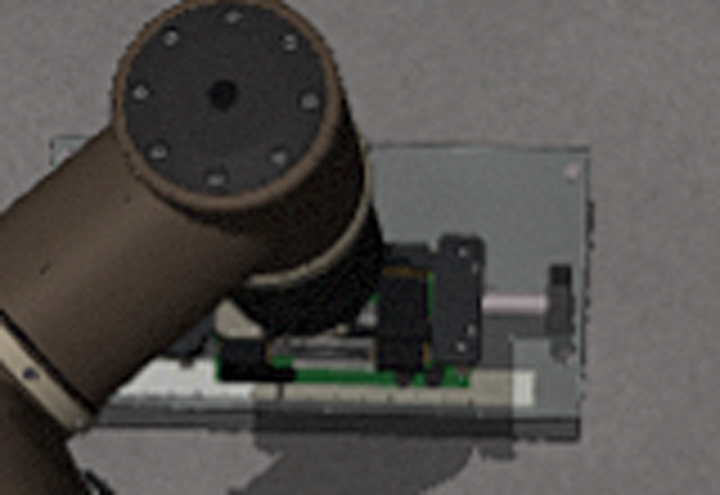

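View pics/s12.png

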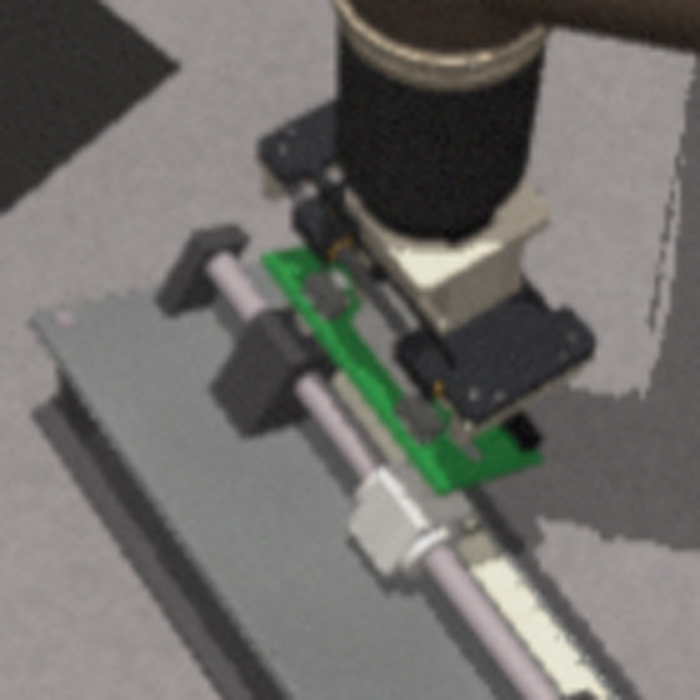

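Call:
{"name": "apply_moves", "arguments": {
  "deltas": [
    {"tx": -0.004, "ty": 0.007, "tz": 0, "turn": 0, "gripper": 0.048},
    {"tx": -0.008, "ty": 0.0139, "tz": 0, "turn": 0, "gripper": 0.048},
    {"tx": -0.0095, "ty": 0.0165, "tz": 0, "turn": 0, "gripper": 0.048},
    {"tx": -0.0095, "ty": 0.0165, "tz": 0, "turn": 0, "gripper": 0.048}
  ],
  "newtons": 20
}}

```text
time_s: 15.1
tcp_pos: [0.4928, 0.1126, 0.1732]
eef_rot: [-89.9, -0.1, 172.3]
contact_force: [-0.1, 0.2, -2.6]
gripper_width: 0.0557
```

Run:
```python
from jig import *
s=r.get_state();print(s['time_s'],s['tcp_pos'],s['eef_rot'],s['contact_force'],s['moment'],s['gripper_width'])
T=tcp(); im,d=capture('wrist'); np.savez('pics/w13.npz',im=im,d=d,T=T); crop(im,60,140,520,300,1.7,'pics/w13.png')
O=np.load('O.npy'); print((T[:3,3]-O)@RP)
boardplane('pics/w13.npz')
```

```text
15.1 [0.49278036 0.11255173 0.17321971] [-8.99317926e+01 -7.32042596e-02  1.72299175e+02] [-0.06270789  0.20592181 -2.60225169] [-0.12785719  0.05974406 -0.01897397] 0.055663323530580705
[ 0.00514721 -0.06021743  0.11976155]
n tilt 30.57 yaw -7.86 panel coords of c [ 0.0267 -0.0603  0.0952] 10341 n in panel [-0.01    0.0014  0.9999] d top at c rel TCP -0.0248
```

View pics/w13.png

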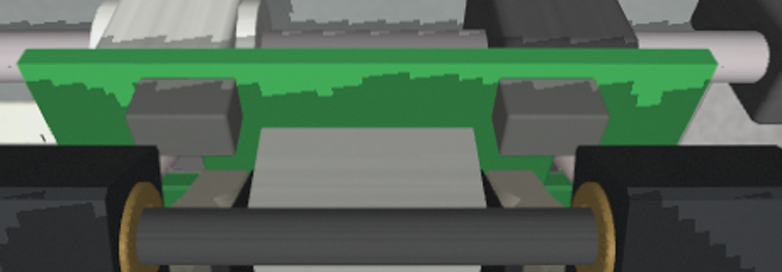

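Call:
{"name": "apply_moves", "arguments": {
  "deltas": [
    {"tx": -0.0034, "ty": 0.0038, "tz": 0, "turn": 0, "gripper": 0.048},
    {"tx": -0.0059, "ty": 0.0081, "tz": 0, "turn": 0, "gripper": 0.048},
    {"tx": -0.0059, "ty": 0.0081, "tz": 0, "turn": 0, "gripper": 0.048}
  ],
  "newtons": 35
}}

```text
time_s: 15.45
tcp_pos: [0.4987, 0.1121, 0.1657]
eef_rot: [-90.0, -0.0, 172.3]
contact_force: [0.6, -1.2, -2.3]
gripper_width: 0.0556
```

```bash
cat > st.py <<'E'
from jig import *
s=r.get_state(); O=np.load('O.npy'); print(s['time_s'],s['eef_rot'].round(2),'F panel',(np.array(s['contact_force'])@RP).round(1),'M panel',(np.array(s['moment'])@RP).round(2),'w',round(s['gripper_width'],4),'TCP panel mm',((np.array(s['tcp_pos'])-O)@RP*1000).round(1))
E
python3 st.py
```

```text
15.45 [-8.9990e+01 -1.0000e-02  1.7233e+02] F panel [-0.5 -1.1 -2.3] M panel [-0.03 -0.22  0.02] w 0.0556 TCP panel mm [  6.5 -59.9 110.2]
```

```bash
python3 - <<'E'
from jig import *
T=tcp(); im,d=capture('wrist'); np.savez('pics/w14.npz',im=im,d=d,T=T); crop(im,60,140,520,300,1.7,'pics/w14.png')
boardplane('pics/w14.npz')
im,d=capture('scene'); crop(im,220,160,360,300,5,'pics/s14.png')
E
python3 st.py
```

```text
n tilt 30.65 yaw -7.76 panel coords of c [ 0.0281 -0.0598  0.0857] 10358 n in panel [-1.140e-02  5.000e-04  9.999e-01] d top at c rel TCP -0.0248
15.55 [-9.0000e+01  1.0000e-02  1.7233e+02] F panel [-1.4 -0.7 -3.2] M panel [-0.05 -0.11 -0.  ] w 0.0561 TCP panel mm [  6.7 -59.8 110.5]
```

View pics/w14.png

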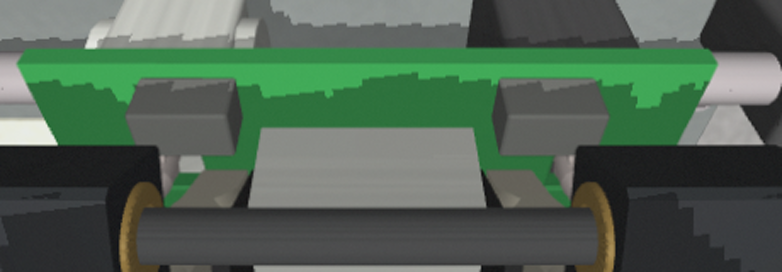

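View pics/s14.png

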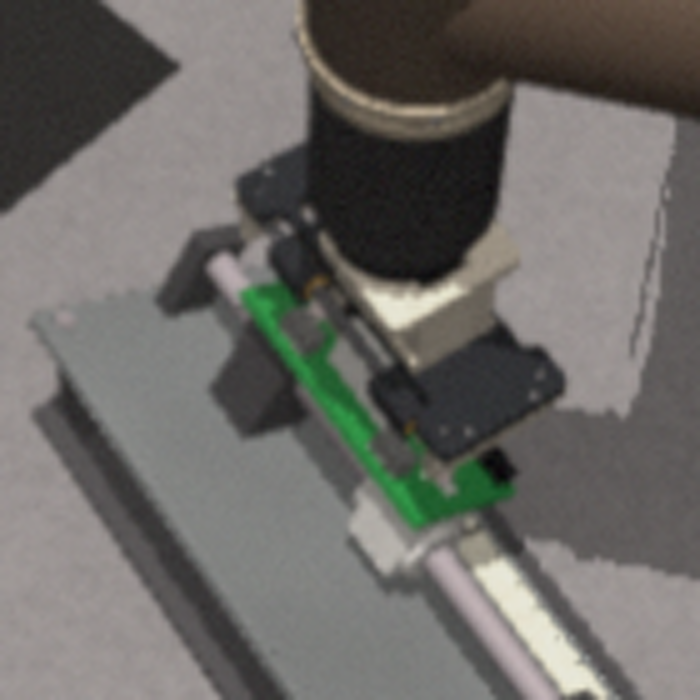

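Call:
{"name": "apply_moves", "arguments": {
  "deltas": [
    {"tx": -0.0015, "ty": 0.0026, "tz": 0, "turn": 0, "gripper": 0.048},
    {"tx": -0.003, "ty": 0.0052, "tz": 0, "turn": 0, "gripper": 0.048}
  ],
  "newtons": 35
}}

```text
time_s: 15.75
tcp_pos: [0.5016, 0.1118, 0.1612]
eef_rot: [-90.0, 0.0, 172.3]
contact_force: [-1.4, -0.5, 0.9]
gripper_width: 0.0557
```

```bash
python3 st.py
```

```text
15.75 [-9.0020e+01  2.0000e-02  1.7235e+02] F panel [-0.7 -0.7  1.5] M panel [0.04 0.98 0.04] w 0.0557 TCP panel mm [  6.7 -59.7 104.9]
```

Call:
{"name": "apply_moves", "arguments": {
  "deltas": [
    {"tx": -0.001, "ty": 0.0017, "tz": 0, "turn": 0, "gripper": 0.048},
    {"tx": -0.002, "ty": 0.0035, "tz": 0, "turn": 0, "gripper": 0.048}
  ],
  "newtons": 35
}}

```text
time_s: 15.95
tcp_pos: [0.5036, 0.1114, 0.1571]
eef_rot: [-90.0, -0.0, 172.3]
contact_force: [-13.7, 3.2, 25.1]
gripper_width: 0.0562
```

```bash
python3 st.py
```

```text
15.95 [-8.9990e+01 -1.0000e-02  1.7233e+02] F panel [ 0.4  1.4 28.7] M panel [ 0.2   5.28 -0.15] w 0.0562 TCP panel mm [  6.5 -59.9 100.3]
```

Call:
{"name": "apply_moves", "arguments": {
  "deltas": [
    {"tx": 0, "ty": 0, "tz": 0, "turn": 0, "gripper": 0.048},
    {"tx": 0, "ty": 0, "tz": 0, "turn": 0, "gripper": 0.048}
  ],
  "newtons": 35
}}

```text
time_s: 16.15
tcp_pos: [0.5035, 0.1114, 0.1572]
eef_rot: [-90.0, -0.0, 172.3]
contact_force: [-0.5, -0.2, -3.1]
gripper_width: 0.0556
```

```bash
python3 st.py;python3 - <<'E'
from jig import *
T=tcp(); im,d=capture('wrist'); np.savez('pics/w15.npz',im=im,d=d,T=T); crop(im,60,140,520,300,1.7,'pics/w15.png')
boardplane('pics/w15.npz')
E
```

```text
16.15 [-90.    -0.   172.33] F panel [-2.  -0.3 -2.4] M panel [-0.07 -0.01  0.01] w 0.0556 TCP panel mm [  6.5 -59.9 100.5]
n tilt 30.57 yaw -7.75 panel coords of c [ 0.0281 -0.0599  0.076 ] 10361 n in panel [-1.000e-02  5.000e-04  9.999e-01] d top at c rel TCP -0.0247
```

View pics/w15.png

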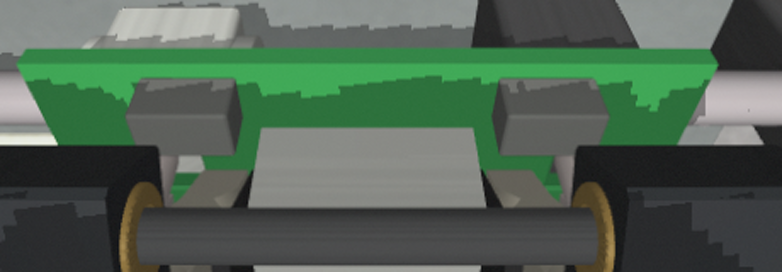

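Call:
{"name": "apply_moves", "arguments": {
  "deltas": [
    {"tx": -0.0003, "ty": 0.0005, "tz": 0, "turn": 0, "gripper": 0.048},
    {"tx": -0.0005, "ty": 0.0009, "tz": 0, "turn": 0, "gripper": 0.048}
  ],
  "newtons": 35
}}

```text
time_s: 16.4
tcp_pos: [0.5036, 0.1114, 0.1571]
eef_rot: [-90.0, -0.0, 172.3]
contact_force: [-8.8, 2.7, 10.6]
gripper_width: 0.0557
```

```bash
python3 st.py
```

```text
16.4 [-8.9990e+01 -3.0000e-02  1.7234e+02] F panel [-2.5  1.5 13.7] M panel [ 0.15  3.01 -0.15] w 0.0557 TCP panel mm [  6.5 -59.9 100.4]
```

Call:
{"name": "apply_moves", "arguments": {
  "deltas": [
    {"tx": -0.0003, "ty": 0.0005, "tz": 0, "turn": 0, "gripper": 0.048},
    {"tx": -0.0003, "ty": 0.0005, "tz": 0, "turn": 0, "gripper": 0.048}
  ],
  "newtons": 35
}}

```text
time_s: 16.6
tcp_pos: [0.5036, 0.1114, 0.1571]
eef_rot: [-90.0, -0.0, 172.3]
contact_force: [-8.3, 2.1, 12.5]
gripper_width: 0.0561
```

```bash
python3 st.py
```

```text
16.6 [-9.0000e+01 -3.0000e-02  1.7234e+02] F panel [-1.2  0.9 15.1] M panel [ 0.02  3.52 -0.17] w 0.0561 TCP panel mm [  6.5 -59.9 100.4]
```

Call:
{"name": "apply_moves", "arguments": {
  "deltas": [
    {"tx": 0.0006, "ty": -0.001, "tz": 0, "turn": 0, "gripper": 0.056},
    {"tx": 0.0006, "ty": -0.001, "tz": 0, "turn": 0, "gripper": 0.062},
    {"tx": 0.0006, "ty": -0.001, "tz": 0, "turn": 0, "gripper": 0.062}
  ],
  "newtons": 10
}}

```text
time_s: 16.9
tcp_pos: [0.5041, 0.1116, 0.1572]
eef_rot: [-90.0, 0.1, 172.3]
contact_force: [-0.2, -0.4, 0.1]
gripper_width: 0.0615
```

```bash
python3 st.py
```

```text
16.9 [-9.0020e+01  5.0000e-02  1.7234e+02] F panel [-0.  -0.4  0.2] M panel [-0.04 -0.03 -0.01] w 0.0615 TCP panel mm [  7.  -59.7 100.2]
```

Call:
{"name": "apply_moves", "arguments": {
  "deltas": [
    {"tx": 0.005, "ty": -0.0087, "tz": 0, "turn": 0, "gripper": 0.062},
    {"tx": 0.015, "ty": -0.026, "tz": 0, "turn": 0, "gripper": 0.062},
    {"tx": 0.025, "ty": -0.0433, "tz": 0, "turn": 0, "gripper": 0.062},
    {"tx": 0.035, "ty": -0.075, "tz": 0, "turn": 0, "gripper": 0.062},
    {"tx": 0.045, "ty": -0.11, "tz": 0, "turn": 0, "gripper": 0.062}
  ],
  "newtons": 10
}}

```text
time_s: 17.4
tcp_pos: [0.4581, 0.1171, 0.2681]
eef_rot: [-89.9, -0.0, 172.3]
contact_force: [0.4, 1.7, 0.2]
gripper_width: 0.0621
```

Call:
{"name": "apply_moves", "arguments": {
  "deltas": [
    {"tx": 0.02, "ty": -0.03, "tz": 0, "turn": 0, "gripper": 0.0876},
    {"tx": 0.03, "ty": -0.035, "tz": 0, "turn": 0, "gripper": 0.0876},
    {"tx": 0.03, "ty": -0.035, "tz": 0, "turn": 0, "gripper": 0.0876}
  ]
}}

```text
time_s: 17.7
tcp_pos: [0.4288, 0.1217, 0.3038]
eef_rot: [-90.2, 0.2, 172.4]
contact_force: [-0.1, 0.4, -0.2]
gripper_width: 0.0804
```

```bash
python3 st.py
python3 - <<'E'
from jig import *
print(r.get_state()['tcp_pos'])
T=tcp(); im,d=capture('wrist'); np.savez('pics/w16.npz',im=im,d=d,T=T); crop(im,60,0,520,240,1.7,'pics/w16.png')
O=np.load('O.npy'); X=cloud(d,'wrist',T); Xp=(X-O)@RP; np.save('pics/xp16.npy',Xp)
im,d=capture('scene'); crop(im,220,160,360,300,5,'pics/s16.png')
E
```

```text
17.7 [-9.0180e+01  1.5000e-01  1.7239e+02] F panel [-0.3  0.4 -0.1] M panel [ 0.   -0.01  0.07] w 0.0804 TCP panel mm [ 14.5 -59.7 265.2]
[0.42878384 0.12173794 0.30384552]
```

View pics/w16.png

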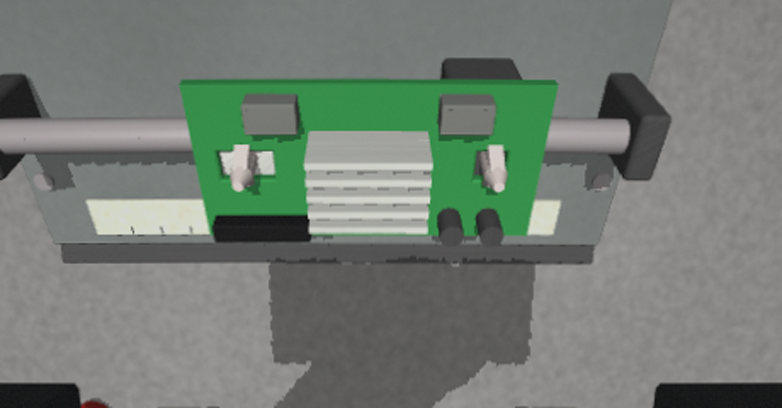

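View pics/s16.png

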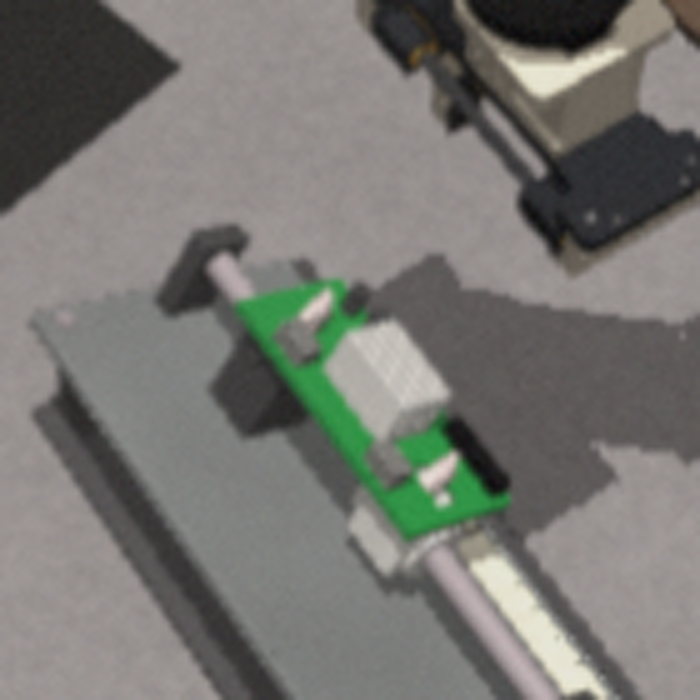

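Both posts stand through the slot (w16 ≈ 241,168) and the hole (≈ 494,170), and the gripper is free. I'll check the seating height on both sides and the collar's position.

Run:
```python
from jig import *
im,d,T=loadw('pics/w16.npz'); Xp=np.load('pics/xp16.npy')
O=np.load('O.npy'); n=RP[:,2]
hsv=cv2.cvtColor(im,cv2.COLOR_RGB2HSV); m=((hsv[:,:,1]>130)&(hsv[:,:,0]>45)&(hsv[:,:,0]<80)); m=cv2.erode(m.astype(np.uint8),np.ones((3,3)))>0
P=Xp[m]; P=P[~np.isnan(P).any(1)]; P=P[abs(P[:,2]-.076)<.02]
c,nn=plane(P); print('center',c,'normal in panel',nn,'deg',np.degrees(np.arccos(nn[2])))
for nm,s in [('slot end',P[:,1]>-.03),('mid',abs(P[:,1]+.06)<.02),('hole end',P[:,1]<-.09),('up',P[:,0]>.015),('down',P[:,0]<-.01)]: print(nm,np.median(P[s][:,2]).round(4),s.sum())
crop(im,170,40,400,150,3.4,'pics/w16b.png')
# outline on z=.076
v,u=np.nonzero(cv2.morphologyEx(m.astype(np.uint8),cv2.MORPH_CLOSE,np.ones((25,25)))); Q=(onpl(np.c_[u,v],O,n,.076,'wrist',T)-O)@RP
print('x',Q[:,0].min(),Q[:,0].max(),'y',Q[:,1].min(),Q[:,1].max())
# tips
for p in [(60+241/1.7,184/1.7),(60+497/1.7,185/1.7)]: print(((onpl([p],O,n,.1,'wrist',T)[0]-O)@RP*1000).round(1))
```

```text
center [ 0.01002073 -0.06177876  0.0760074 ] normal in panel [4.62838878e-03 2.54197196e-04 9.99989257e-01] deg 0.2655877415389692
slot end 0.076 3264
mid 0.0758 1432
hole end 0.0761 3568
up 0.0759 4609
down 0.0762 2154
x -0.03963445653852182 0.03932147655184551 y -0.14292662614398347 0.024542730867412647
[  1.3  -1.  100. ]
[   1.1 -118.7  100. ]
```

View pics/w16b.png

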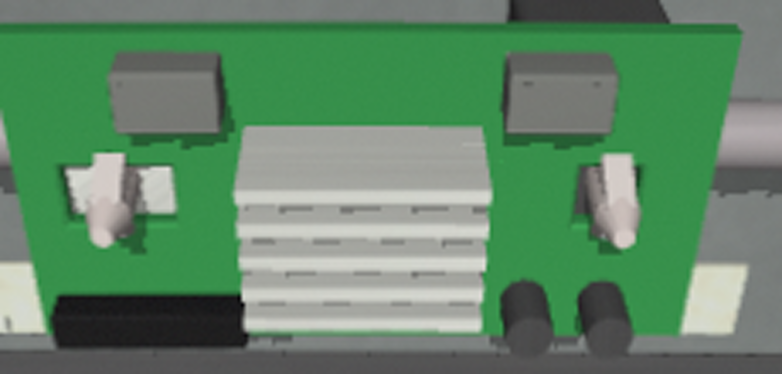

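Call:
{"name": "apply_moves", "arguments": {
  "deltas": [
    {"tx": 0, "ty": 0, "tz": -0.015, "turn": 0.14, "gripper": 0.0876},
    {"tx": 0, "ty": 0, "tz": -0.03, "turn": 0.28, "gripper": 0.0876},
    {"tx": 0, "ty": 0, "tz": -0.045, "turn": 0.42, "gripper": 0.0876},
    {"tx": 0, "ty": 0, "tz": -0.06, "turn": 0.56, "gripper": 0.0876},
    {"tx": 0, "ty": 0, "tz": -0.06, "turn": 0.7, "gripper": 0.0876}
  ]
}}

```text
time_s: 18.3
tcp_pos: [0.4377, 0.1819, 0.3001]
eef_rot: [-89.8, 0.0, 131.9]
contact_force: [0.3, 0.3, 0.4]
gripper_width: 0.0878
```

Call:
{"name": "apply_moves", "arguments": {
  "deltas": [
    {"tx": 0, "ty": 0, "tz": 0, "turn": 0.14, "gripper": 0.0876},
    {"tx": 0, "ty": 0, "tz": 0, "turn": 0.28, "gripper": 0.0876},
    {"tx": 0, "ty": 0, "tz": 0, "turn": 0.42, "gripper": 0.0876},
    {"tx": 0, "ty": 0, "tz": 0, "turn": 0.56, "gripper": 0.0876},
    {"tx": 0, "ty": 0, "tz": 0, "turn": 0.7, "gripper": 0.0876}
  ]
}}

```text
time_s: 18.8
tcp_pos: [0.4375, 0.1806, 0.3004]
eef_rot: [-89.9, 0.1, 91.8]
contact_force: [-0.3, 0.1, 0.3]
gripper_width: 0.0877
```

Call:
{"name": "apply_moves", "arguments": {
  "deltas": [
    {"tx": 0, "ty": 0, "tz": 0, "turn": 0.14, "gripper": 0.0876},
    {"tx": 0, "ty": 0, "tz": 0, "turn": 0.28, "gripper": 0.0876},
    {"tx": 0, "ty": 0, "tz": 0, "turn": 0.42, "gripper": 0.0876},
    {"tx": 0, "ty": 0, "tz": 0, "turn": 0.56, "gripper": 0.0876},
    {"tx": 0, "ty": 0, "tz": 0, "turn": 0.7, "gripper": 0.0876}
  ]
}}

```text
time_s: 19.3
tcp_pos: [0.4375, 0.1805, 0.3004]
eef_rot: [-90.0, 0.2, 51.7]
contact_force: [0.5, -0.1, 0.7]
gripper_width: 0.0871
```

```bash
python3 st.py
python3 - <<'E'
from jig import *
s=r.get_state(); print(s['tcp_pos'],s['joints'])
move([.425,.182,.30],-7.7)
E
```

```text
19.3 [-89.98   0.18  51.65] F panel [ 0.8 -0.1  0.3] M panel [ 0.08 -0.11 -0.06] w 0.0871 TCP panel mm [ 13.4  -0.3 261.8]
[0.43749735 0.18053844 0.30035552] [ 4.63271130e+01 -8.07468331e-01 -1.82455915e+01 -4.96027581e-03
 -7.27393876e+01 -8.46716357e+01]
delta tool x,y,z [-0.0066  0.0004  0.0107] turn rad 1.0359
```

Call:
{"name": "apply_moves", "arguments": {
  "deltas": [
    {"tx": 0, "ty": 0, "tz": 0.0, "turn": 0.14, "gripper": 0.0876},
    {"tx": 0, "ty": 0, "tz": 0, "turn": 0.28, "gripper": 0.0876},
    {"tx": 0, "ty": 0, "tz": 0, "turn": 0.42, "gripper": 0.0876},
    {"tx": 0, "ty": 0, "tz": 0, "turn": 0.56, "gripper": 0.0876},
    {"tx": 0, "ty": 0, "tz": 0, "turn": 0.7, "gripper": 0.0876}
  ]
}}

```text
time_s: 19.8
tcp_pos: [0.4375, 0.1806, 0.3004]
eef_rot: [-90.1, 0.1, 11.5]
contact_force: [-0.8, 0.5, 0.6]
gripper_width: 0.0878
```

Call:
{"name": "apply_moves", "arguments": {
  "deltas": [
    {"tx": 0, "ty": 0, "tz": 0.0, "turn": 0.14, "gripper": 0.0876},
    {"tx": 0, "ty": 0, "tz": 0, "turn": 0.28, "gripper": 0.0876},
    {"tx": 0, "ty": 0, "tz": 0, "turn": 0.335, "gripper": 0.0876},
    {"tx": 0, "ty": 0, "tz": 0, "turn": 0.335, "gripper": 0.0876}
  ]
}}

```text
time_s: 20.2
tcp_pos: [0.4375, 0.1806, 0.3005]
eef_rot: [-90.1, 0.1, -7.4]
contact_force: [-0.5, -0.2, -0.1]
gripper_width: 0.088
```

```bash
python3 st.py
python3 - <<'E'
from jig import *
s=r.get_state(); print(s['tcp_pos'],abs(s['qd']).max())
T=tcp(); im,d=capture('wrist'); np.savez('pics/w17.npz',im=im,d=d,T=T); crop(im,60,0,520,240,1.7,'pics/w17.png')
O=np.load('O.npy'); print(proj([O+RP@[-.066,0,.01],O+RP@[-.075,0,.002]],'wrist',T))
im,d=capture('top'); np.savez('pics/t17.npz',im=im,d=d); cv2.imwrite('pics/t17.png',im[:,:,::-1])
E
```

```text
20.2 [-90.13   0.1   -7.36] F panel [-0.5 -0.3  0.1] M panel [ 0.05 -0.17 -0.02] w 0.088 TCP panel mm [ 1.35e+01 -2.00e-01  2.62e+02]
[0.43748771 0.18058174 0.30053428] 4.005754360527437
[[275.52828834 224.89955432]
 [275.57506729 219.0002783 ]]
```

View pics/w17.png

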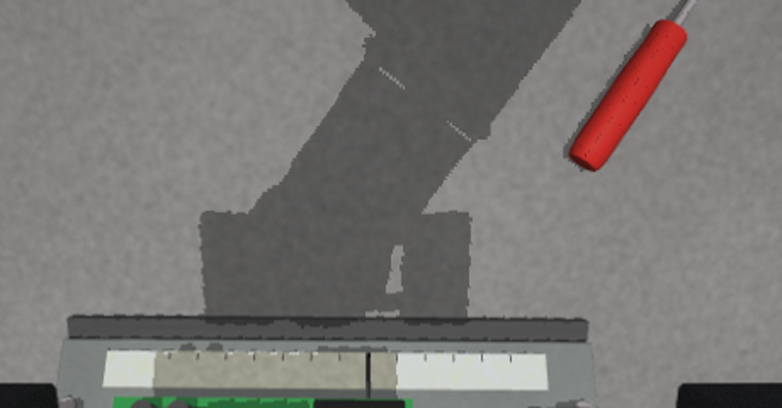

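View pics/t17.png

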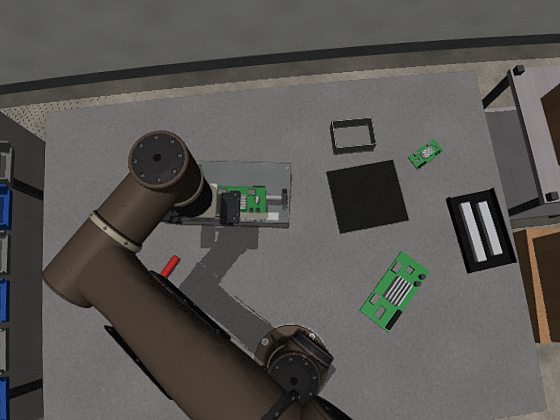

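Run:
```python
from jig import *
im,d,T=loadw('pics/w17.npz'); crop(im,230,195,325,250,8,'pics/w17b.png')
g=im.astype(float).mean(2)
for v in range(205,238,2): print(v,g[v,268:290].astype(int))
```

```text
205 [ 91  92  92  91  91  90  90  91  90  89  89  91  91  91  92  91  91  91
  92  91 131 133]
207 [128 126 127 131 131 130 128  93  68  65 123 127 126 127 128 129 131 129
 128 124 137 138]
209 [149 150 151 156 158 158 154  70  29  22 146 151 151 149 150 151 153 152
 149 148 146 148]
211 [145 148 150 153 156 155 153  68  28  54 148 155 155 154 154 153 153 153
 152 149 148 147]
213 [146 146 149 150 150 150 149  70  30  55 144 154 154 155 153 151 151 151
 151 149 147 143]
215 [151 152 151 149 149 147 147  67  27  55 141 149 151 153 151 151 153 154
 153 150 146 143]
217 [154 152 151 149 147 147 146  67  28  55 139 147 149 151 151 151 151 152
 153 150 146 145]
219 [152 150 148 148 147 147 148  69  28  55 143 148 150 151 149 149 149 151
 151 152 149 147]
221 [153 151 150 148 147 147 147  67  29  53 146 152 153 154 152 151 148 147
 147 147 148 148]
223 [153 156 153 150 150 148 148  67  29  55 146 151 151 153 152 151 148 147
 146 147 148 151]
225 [157 157 155 152 151 148 149  78  53  52 123 147 149 153 153 152 150 148
 147 148 150 153]
227 [158 160 159 154 151 149 148  80  56  55 122 148 149 151 152 152 149 147
 144 145 147 148]
229 [101 101 100 100 100 100  99  76  56  54  89  99 100  99  99  99  98  99
  98  99  99  97]
231 [92 92 89 90 90 91 91 74 57 53 89 90 91 90 89 89 89 89 91 89 91 89]
233 [90 90 91 91 91 90 91 75 58 54 87 90 89 90 90 90 90 90 90 90 90 90]
235 [42 53 52 49 51 53 52 51 50 51 51 54 55 54 53 54 54 55 55 56 55 54]
237 [31 33 32 31 34 31 33 33 32 35 34 32 34 31 33 34 33 33 33 32 31 33]
```

View pics/w17b.png

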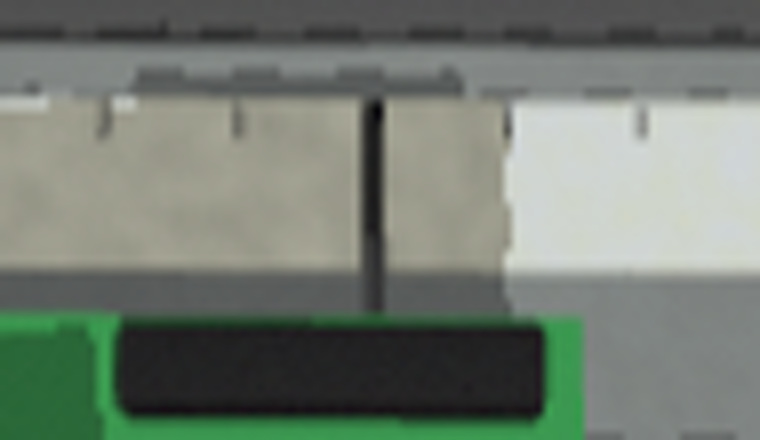

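Run:
```python
from jig import *
im,d=capture('scene'); cv2.imwrite('pics/s18.png',im[:,:,::-1])
a=np.load('pics/scene0.npz')['im'].astype(int)
for nm,(u0,v0,u1,v1) in {'bin':(128,178,188,234),'jar':(395,335,430,370),'driver':(375,272,450,292)}.items(): print(nm,np.abs(im.astype(int)-a)[v0:v1,u0:u1].mean().round(2))
print(r.close_job())
```

```text
bin 7.1
jar 8.36
driver 7.9
the job is handed in; nothing more can be done
None
```

View pics/s18.png

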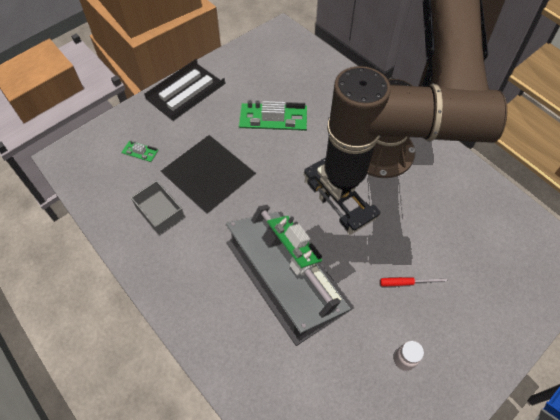

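The job is done and handed in at about 20 s of the 61 s: the collar stands on its mark and the board is clicked down onto both posts.

**How it was done**
- **Collar:** I gripped it across its ends along the bar and slid it to the long line. A close look showed it about 1 mm off, so I corrected it and let go.
- **Board:** The tool can only point straight down, so I gripped the board's heat sink across its 56 mm ends rather than the 36 mm you suggested. I swung the board to the slope in a light grip by laying it on the panel, then lowered it over the posts and pressed it in along the panel's normal.

**Last checks**
- **Seating:** The force rose to about 29 N, dropped as the board went past the barbs, then came back as firm contact with the seats. The board's top reads 76 mm above the panel (70 mm seat plus 6 mm board) within 0.2 mm at both ends, tilted 0.3° or less from the panel. Both post tips stand through the board.
- **Collar position:** After the pressing, the pointer still lies on the mark to within a fraction of a millimetre.
- **Bystanders:** The bin, screwdriver and jar look unmoved in the final scene picture. Pixel differences from the start were a uniform 7–8 grey levels on all three, which I took for changed light and noise, not movement; I did not measure their positions again.
- **Gripper:** It is open and touching nothing.
- **A disagreement:** While held, the board's tilt read 30.6–30.7° instead of 30°. I also felt the barbs only close to the seats, where the description suggested about 13 mm above them. Neither affected the result.

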